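# Lock a printing block in the registration bed

## Robot

A 7-joint arm with a two-finger parallel gripper is mounted at the origin on the work surface. World frame = base frame: x ahead of the robot, y to its left, z up, the work surface at z = 0. Lengths are in mm, angles in rad, forces in N, time in s.
With the tool pointing down it reaches from about 400 to 875 mm from the base axis. Payload 6.5 kg.
Tool frame: the origin (TCP) lies at the very end of the fingers, on their centre line; the grasp point (between the pads) lies 19 mm behind it; z points along the fingers, y is the direction in which the jaws open and shut (so a half turn about z gives the same grasp; the last joint's range is limited). The gripper opens to 85 mm and grips with 20 to 120 N. Pads are 22 mm wide; open, the fingers measure 114 mm over their backs; the gripper's body (76 mm by 85 mm) begins 54 mm behind the grasp point. The pads swing forward as they close: fully open they stand 13 mm farther back than shut.
Start: joints at [-1.321, 0.536, -0.004, 1.538, 0.003, 1.067, -0.071], TCP at [201.87, 617.85, 231.29] pointing down, gripper open.
Joint ranges: [-2.7, 2.7], [-0.37, 2.16], [-1.27, 1.26], [0.24, 2.4], [-1.31, 4.45], [0.19, 1.91], [-2.76, 2.76]. Speed limits (rad/s): [2.39, 2.39, 3.14, 3.14, 3.14, 3.14, 3.14].

## Interface

Orientations are given as a unit quaternion [x, y, z, w].
In Python, from station import arm gives the robot as it stands.
- The arm moves only by the tool arm_command, never from a script. Its arguments are lists of equal length, an entry for each row: "gripper": the finger opening in cm, from 0 to 8.54; "slide": the shift along the tool's x, y, z in cm, a list of three; "rotation": the turn, a rotation vector about the tool's x, y, z in degrees, a list of three. A call has 1 to 10 rows; each row shifts and turns the commanded pose from where the row before left it, along the tool's axes as they then stand; what a row does not reach is not made up. A row lasts 1/8 s, in which the tool goes at most 62.5 mm and 10.7 degrees, less where a joint would pass 70% of its speed; a pose out of reach is approached as far as the arm can. A call with a gripper value outside its range is refused whole. The fingers move at their own pace and stop on an object; "squeeze" is the grip in N (left out, the last holds). Time passes only in rows, so rows that do not move let the fingers close. It gives the time, the measured TCP pose, the force and the opening at its end, in the units of the state.
- arm.state(): the state, without advancing time (a new reading comes with each control period).
- arm.snapshot(name): name is "side" or "top" or "wrist"; returns the picture (400x640x3 uint8, red, green, blue); there is no depth.
- arm.calibration(name): a dict with "camera_matrix" (3x3 intrinsics, pixels), "cam_to_world" (4x4, takes a point from camera to world coordinates). Camera axes: x right, y up, looking along -z (the intrinsics and any distortion apply to the point x, -y, -z); pixel columns grow to the right and rows downward; lengths in mm; the calibration is good to about 2 mm. The wrist camera is an equidistant fisheye: a pixel r from the principal point sees the ray r / f radians off the axis. A picture is of the moment at which its call begins: read the wrist's pose just before it. calibration takes no time and is no camera call; for the wrist camera it gives the pose at the moment of the call.
- arm.sign_off(): hands the job in, once; it reports no verdict.
The state is a dict: "clock": time; "q": joint angles; "joint_vel": joint speeds; "tau": joint torques, N m; "eef_pos": TCP position; "tcp_rot": TCP orientation; "ft_force": force on the tool from outside, world axes, zero at the start; "wrist_torque": the same for the moment, N m; "grip_width": finger opening in mm.
Only numpy, scipy, OpenCV 4.12 (cv2) and the standard library are available. Lean on these libraries where they do the work, as an engineer would, in place of code of your own. Each camera call takes 0.05 s, during which the arm holds its last target.

## Task

Loosen the black thumb set screw on the collar, slide the collar along its rod so that its sprung yellow pad pushes the wooden printing block squarely home against the steel fence, and tighten the screw again while pressing, so that the block stays pinched there with about 10 N. Loosen before you move the collar, never squeeze the block with more than 20 N, do not touch the block yourself, and leave the glue bottle, the ink roller and the ink tin alone.

Things in the scene. Friction and masses are not known exactly. Their poses are not given: they have to be found in the camera images.
- bed: Plywood registration bed fixed to the table, 250 x 350 x 16 mm; origin at the centre of its underside, z up, y along the guide rod towards the fence. A 16 mm steel rod runs along y at bed x = -85 mm, axis 45 mm above the table, between two blue end blocks (62 mm high, at y = +-163 mm).
- collar (a joint): Slide of the collar along the rod, 0 to 0.21 m; grows towards the fence (bed +y). The collar is an aluminium knurled ring of 40 mm outside diameter, 24 mm long, on the rod (top 65 mm above the table), with a red stop bar (10 mm thick, 20 mm high, its top 40 mm above the table) that reaches out over the bed and carries the sprung pad. It cannot turn on the rod. Loose, it slides with about 4 N of drag (3 to 6); with the screw tight it is clamped and resists over 15 N.
- stop_face (a point): Centre of the front face of the yellow pressure pad (100 x 18 mm, 6 mm thick) that the red stop bar carries; x along the bar, y out of the face along the rod (towards the fence), z up. The pad is sprung against the bar: it gives 1 mm for every 8 N, 4 mm at most.
- screw (a joint): Thumb set screw on top of the collar, in rad: grows as it is tightened (clockwise from above) to 1.25 = fully tight, its end of travel; unscrewed (counter-clockwise) it goes down to -0.5. It clamps the rod above about 0.3, harder the tighter: loose is 0.15 and less, tight is above 0.9. It takes about 0.1 N m to turn and stays put. At 0 the wing lies along the bed x axis; tightening turns it clockwise.
- wing (a point): Centre of the screw's black wing grip, the part to pinch: 30 mm long along this point's x, 10 mm thick along its y, 28 mm high along z, with its centre about 89 mm above the table on the screw's axis, and its top 14 mm above this point. It turns with the screw and rides on the collar, so the collar can also be slid by it.
- fence: Steel fence fixed across the bed, 150 x 20 x 30 mm; origin at the foot of the middle of its face that looks towards the collar (-y of this frame); x along the fence, y away from the block.
- block_far (a point): Middle of the block's side face towards the fence. The block is a loose wooden printing block with a brown lino top, 120 (x) x 100 (y) x 23 mm high, 0.3 to 0.65 kg, lying on the bed (its underside 16 mm above the table), 8 to 21 mm short of the fence and slightly askew. Axes as the block: y from the collar side to the fence side, z up.
- block_near (a point): Middle of the block's side face towards the pad, 100 mm from block_far; same axes.
- glue: White glue bottle with red cap, 52 mm across, 170 mm high, standing beside the bed; origin at its foot. Leave alone.
- roller: Ink roller lying on the table beside the bed, about 150 x 100 x 40 mm; origin under the middle of its rubber drum. Leave alone.
- inktin: Flat round ink tin, 68 mm across, 50 mm high; origin at its foot. Leave alone.
Mind the look-alikes: they are no part of the job. Of the things like the part that bears block_far, leave any that is blue, orange or purple; of the rest the smaller one is meant.

How it is judged:
By the outcome, as a careful person would: the job done as asked, in the order asked, and still so for the second after the job is handed in, with the robot touching nothing.
It also fails if it takes over 53 s, if anything falls off the work surface, if the arm or the gripper's body presses on something with over 40 N, if the wrist force passes 120 N, or if a joint passes its speed limit or range.

## Working session

There is one attempt and no reset: what is moved stays moved. The work goes in short steps, Python scripts to look and compute and a tool call to move; the robot and the scene stay as the last step left them, time stands still between calls to the robot, and variables do not carry over. Pictures are saved under pics/ and viewed, and the job is handed in when it is done.

Besides the shell and the picture viewer there is one more tool, called by a JSON object that holds its "fn" and its "kwargs", one argument or row to a line. arm_command: Moves the arm, as the interface text tells. Its arguments: {"type":"object","properties":{"gripper":{"type":"array","items":{"type":"number"}},"slide":{"type":"array","items":{"type":"array","items":{"type":"number"}}},"rotation":{"type":"array","items":{"type":"array","items":{"type":"number"}}},"squeeze":{"type":"number"}},"required":["gripper","slide","rotation"]}

```bash
mkdir -p pics; ls
python3 - <<'E'
from station import arm
import cv2
print(arm.state())
for n in ("side","top","wrist"):
    c=arm.calibration(n); print(n,c)
    cv2.imwrite(f"pics/{n}0.png",arm.snapshot(n)[:,:,::-1])
E
```

```text
pics
{'clock': 0.0, 'q': array([-1.32123894,  0.53715373, -0.00447475,  1.53887618,  0.00256906,
        1.06728179, -0.0712064 ]), 'joint_vel': array([ 0.00160994,  0.00055514, -0.00075698,  0.00029046, -0.00045738,
        0.00156822,  0.00046505]), 'tau': array([-1.80209622e-04, -5.83398736e+01,  1.04870450e+00, -2.59109831e+01,
        1.23506653e-02,  9.28267051e-03,  2.68839023e-05]), 'eef_pos': array([201.64078726, 617.27100849, 230.41960091]), 'tcp_rot': array([ 1.57183259e-01,  9.87569081e-01, -8.51579738e-04, -9.48366319e-05]), 'ft_force': array([ 0.12340456, -0.11698728,  0.13675411]), 'wrist_torque': array([-0.02412034, -0.00858447,  0.03939825]), 'grip_width': 85.333136291931}
side {'camera_matrix': array([[509.54948602,   0.        , 326.11316093],
       [  0.        , 509.54948602, 195.75198788],
       [  0.        ,   0.        ,   1.        ]]), 'cam_to_world': array([[ 8.31280733e-01,  3.62441403e-01, -4.21436320e-01,
        -4.63739197e+01],
       [-5.55588644e-01,  5.18403648e-01, -6.50060702e-01,
        -8.09507293e+02],
       [-1.71347876e-02,  7.74528170e
[... 506 characters left out ...]
-5.40827660e-03,  1.88622124e-01,  9.82034849e-01,
         1.23033213e+03],
       [ 0.00000000e+00,  0.00000000e+00,  0.00000000e+00,
         1.00000000e+00]])}
wrist {'camera_matrix': array([[309.70691629,   0.        , 321.87389659],
       [  0.        , 309.70691629, 192.66844711],
       [  0.        ,   0.        ,   1.        ]]), 'cam_to_world': array([[ 3.09852142e-01, -9.18720471e-01, -2.44835344e-01,
         1.39591418e+02],
       [ 9.50782662e-01,  2.98861677e-01,  8.18170416e-02,
         6.37953961e+02],
       [-1.99508945e-03, -2.58136386e-01,  9.66106426e-01,
         3.73744486e+02],
       [ 0.00000000e+00,  0.00000000e+00,  0.00000000e+00,
         1.00000000e+00]])}
```

View pics/side0.png

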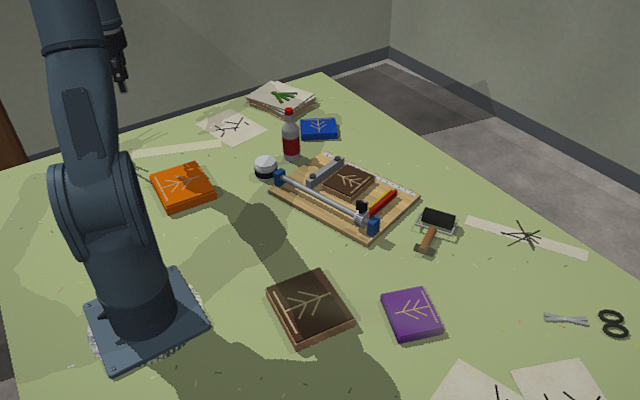

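View pics/top0.png

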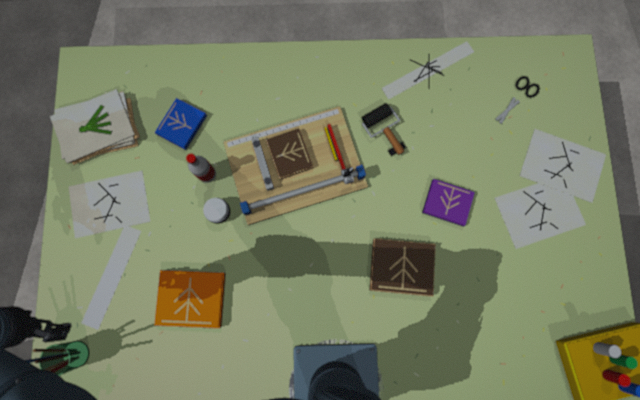

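View pics/wrist0.png

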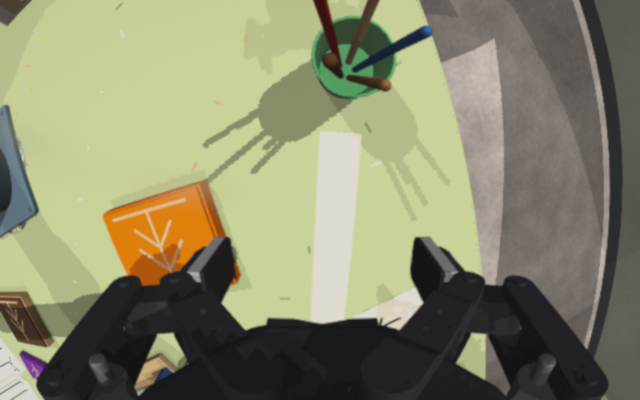

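The side and top views show the bed around top pixel (297,165): the collar is near (352,173), blue end blocks at (246,208) and (364,171), the block at (290,153). I'll zoom in for the details.

Run:
```python
import cv2
t=cv2.imread("pics/top0.png")[95:235,180:420]; cv2.imwrite("pics/topz.png",cv2.resize(t,None,fx=3.3,fy=3.3,interpolation=cv2.INTER_CUBIC))
t=cv2.imread("pics/side0.png")[95:255,240:470]; cv2.imwrite("pics/sidez.png",cv2.resize(t,None,fx=3.4,fy=3.4,interpolation=cv2.INTER_CUBIC))
```

```text
(no output)
```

View pics/topz.png

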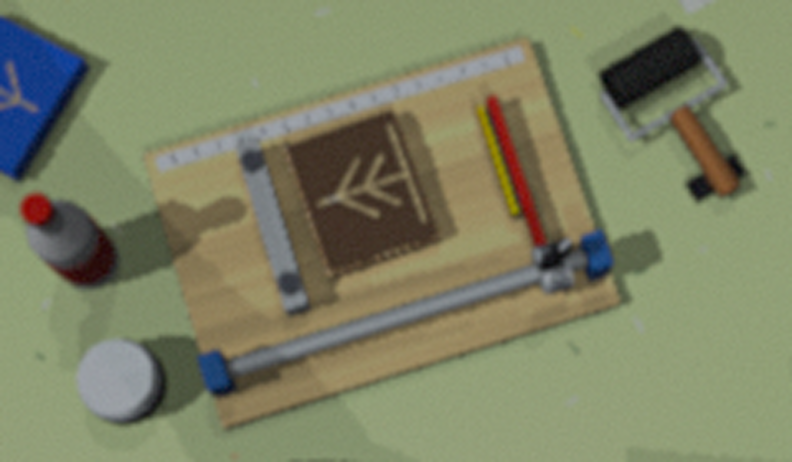

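View pics/sidez.png

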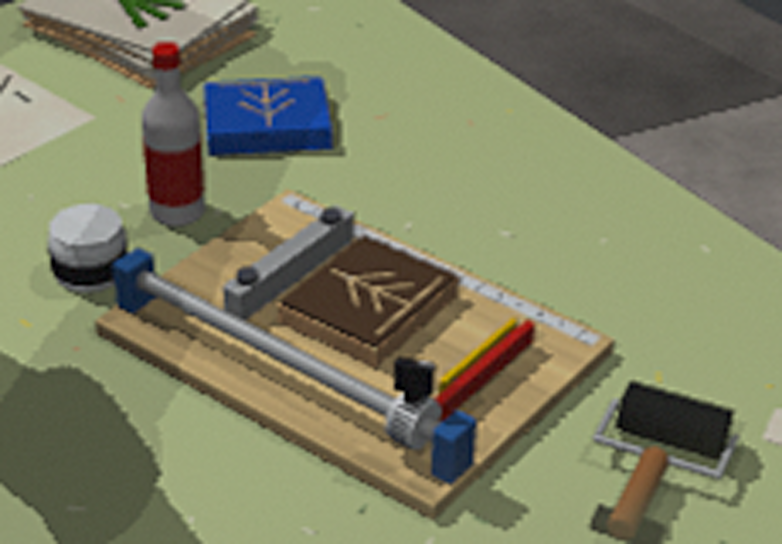

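```bash
cat > h.py <<'E'
import numpy as np
def ray(c,uv):
    K=c["camera_matrix"];T=c["cam_to_world"];d=np.array([(uv[0]-K[0,2])/K[0,0],-(uv[1]-K[1,2])/K[1,1],-1.0])
    return T[:3,3],T[:3,:3]@d
def rayf(c,uv):
    K=c["camera_matrix"];T=c["cam_to_world"];v=np.array([uv[0]-K[0,2],uv[1]-K[1,2]]);r=np.linalg.norm(v);th=r/K[0,0]
    d=np.array([np.sin(th)*v[0]/r,-np.sin(th)*v[1]/r,-np.cos(th)]);return T[:3,3],T[:3,:3]@d
def onz(rd,z):
    o,d=rd;return o+d*(z-o[2])/d[2]
def tri(r1,r2):
    (a,u),(b,v)=r1,r2
    s=np.linalg.lstsq(np.c_[u,-v],b-a,rcond=None)[0];p,q=a+u*s[0],b+v*s[1];return (p+q)/2,np.linalg.norm(p-q)
E
python3 - <<'E'
from h import *; from station import arm; import cv2
ct=arm.calibration("top");cs=arm.calibration("side")
T=lambda x,y:(180+x/3.3,95+y/3.3); S=lambda x,y:(240+x/3.4,95+y/3.4)
np.set_printoptions(precision=1,suppress=True)
a=onz(ray(ct,T(215,365)),62);b=onz(ray(ct,T(597,248)),62);print("blue",a,b,np.linalg.norm(a-b))
for n,p in dict(bl=(222,428),br=(622,303),tr=(530,40),tl=(148,155)).items(): print("bed",n,onz(ray(ct,T(*p)),16))
print("wingtop",onz(ray(ct,T(555,250)),100))
print("wing tri",tri(ray(ct,T(555,252)),ray(cs,S(414,380))))
for p in [(240,148),(293,310)]: print("fence",onz(ray(ct,T(*p)),46))
for p in [(290,147),(390,112),(438,240),(333,277)]: print("blk",onz(ray(ct,T(*p)),39))
print("bottle top",onz(ray(ct,T(37,208)),165),"foot s",onz(ray(cs,S(175,215)),0))
E
```

```text
blue [474.  227.5  62. ] [563.3 -83.2  62. ] 323.28065896279037
bed bl [429.  228.9  16. ]
bed br [ 526.8 -106.9   16. ]
bed tr [762.8 -37.3  16. ]
bed tl [666.5 294.   16. ]
wingtop [552.8 -46.3 100. ]
wing tri (array([554.8, -47. ,  80.5]), np.float64(2.7261475480110495))
fence [660.9 210.5  46. ]
fence [521.1 166.4  46. ]
blk [663.  169.4  39. ]
blk [691.9  84.6  39. ]
blk [579.2  46.4  39. ]
blk [549.7 134.   39. ]
bottle top [578.3 344.7 165. ] foot s [572.4 337.7   0. ]
```

{"fn": "arm_command", "kwargs": {
  "gripper": [5,5,5,5,5,5,5,5,5,5],
  "slide": [
    [-3.6,-3.48,0],
    [-3.6,-3.48,0],
    [-3.6,-3.48,0],
    [-3.6,-3.48,0],
    [-3.6,-3.48,0],
    [-3.6,-3.48,0],
    [-3.6,-3.48,0],
    [-3.6,-3.48,0],
    [-3.6,-3.48,0],
    [-3.6,-3.48,0]
  ],
  "rotation": [
    [0,0,0],
    [0,0,0],
    [0,0,0],
    [0,0,0],
    [0,0,0],
    [0,0,0],
    [0,0,0],
    [0,0,0],
    [0,0,0],
    [0,0,0]
  ]
}}

```text
clock: 1.4
eef_pos: [436.5, 173.8, 231.3]
tcp_rot: [0.157, 0.988, 0.0, 0.0]
ft_force: [0.3, -0.3, 0.3]
grip_width: 50.4
```

{"fn": "arm_command", "kwargs": {
  "gripper": [5,5,5,5,5,5,5,5,5,5],
  "slide": [
    [-3.6,-3.48,0],
    [-3.6,-3.48,0],
    [-3.6,-3.48,0],
    [-3.6,-3.48,0],
    [-3.6,-3.48,0],
    [0,0,0],
    [0,0,0],
    [0,0,0],
    [0,0,0],
    [0,0,1]
  ],
  "rotation": [
    [0,0,0],
    [0,0,0],
    [0,0,0],
    [0,0,0],
    [0,0,0],
    [0,0,9.4],
    [0,0,9.4],
    [0,0,9.4],
    [0,0,9.4],
    [0,0,0]
  ]
}}

```text
clock: 2.65
eef_pos: [553.5, -45.9, 221.3]
tcp_rot: [0.466, 0.885, 0.0, 0.001]
ft_force: [0.4, 1.3, 0.3]
grip_width: 50.1
```

Run:
```python
from station import arm
import cv2,numpy as np
s=arm.state(); c=arm.calibration("wrist"); im=arm.snapshot("wrist"); cv2.imwrite("pics/w1.png",im[:,:,::-1]); np.save("w1.npy",c["cam_to_world"])
print(s["eef_pos"],s["tcp_rot"],s["q"],s["grip_width"],s["ft_force"],s["wrist_torque"]); print(c)
```

```text
[553.46279291 -45.91818858 221.28450185] [4.66333319e-01 8.84608901e-01 1.87628205e-04 5.40168594e-04] [-0.34345985  0.40971071  0.44664658  1.82456751 -0.21251373  0.95333143
  0.79504653] 50.1213325558869 [0.35733655 1.25113839 0.29662641] [ 0.00930749 -0.0150999  -0.03217076]
{'camera_matrix': array([[309.70691629,   0.        , 321.87389659],
       [  0.        , 309.70691629, 192.66844711],
       [  0.        ,   0.        ,   1.        ]]), 'cam_to_world': array([[ 8.24655419e-01, -5.46235728e-01, -1.46867183e-01,
         5.16243869e+02],
       [ 5.65635258e-01,  7.96574087e-01,  2.13369350e-01,
         8.05709131e+00],
       [ 4.40629876e-04, -2.59029447e-01,  9.65869324e-01,
         3.64499436e+02],
       [ 0.00000000e+00,  0.00000000e+00,  0.00000000e+00,
         1.00000000e+00]])}
```

View pics/w1.png

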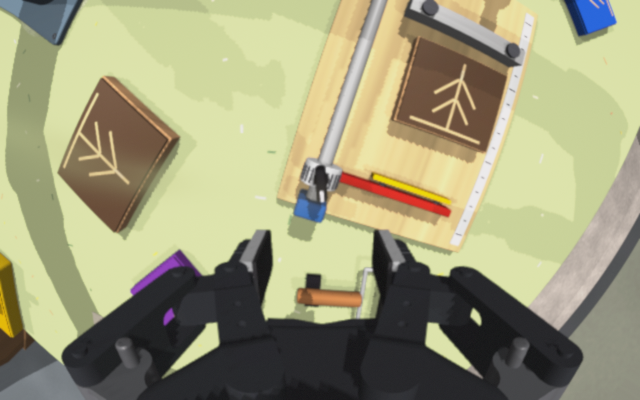

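Run:
```python
import cv2
t=cv2.imread("pics/w1.png")[130:240,270:400]; cv2.imwrite("pics/w1z.png",cv2.resize(t,None,fx=5,fy=5,interpolation=cv2.INTER_CUBIC))
```

```text
(no output)
```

View pics/w1z.png

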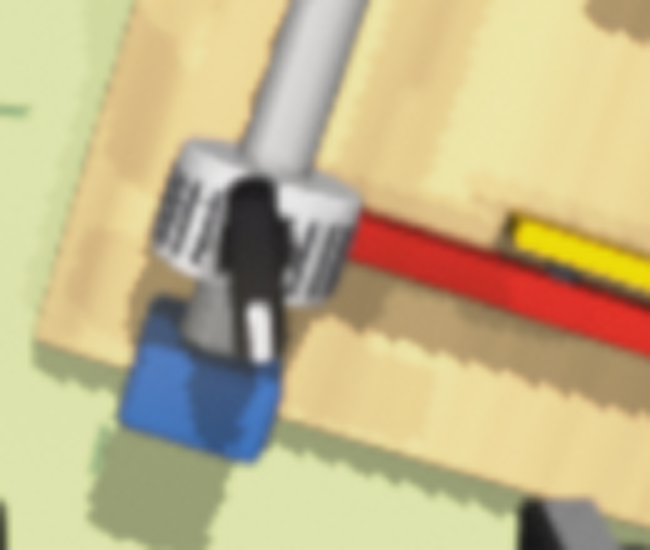

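Run:
```python
from h import *; from station import arm; import cv2
np.set_printoptions(precision=1,suppress=True)
c=arm.calibration("wrist");cs=arm.calibration("side");ct=arm.calibration("top")
Z=lambda x,y:(270+x/5-.4,130+y/5-.4)
f=onz(rayf(c,Z(256,364)),103)
for p in [(234,364),(284,356),(288,225),(222,225)]: print("top corner",onz(rayf(c,Z(*p)),103))
print("nearbase",onz(rayf(c,Z(254,180)),75), "neartop?",onz(rayf(c,Z(254,200)),103))
im=cv2.imread("pics/w1.png")[130:240,270:400]; h=cv2.cvtColor(im,cv2.COLOR_BGR2HSV)
m=(h[...,2]<70).astype(np.uint8); m[:, 75:]=0
n,l,s,cc=cv2.connectedComponentsWithStats(m); i=1+s[1:,4].argmax(); print(s[i],cc[i])
# bed axes from blue blocks / rod
a=np.array([474.,227.5]);b=np.array([563.3,-83.2])
# side crop
t=cv2.imread("pics/side0.png"); t=t[185:245,340:395]; cv2.imwrite("pics/s_wing.png",cv2.resize(t,None,fx=10,fy=10,interpolation=cv2.INTER_CUBIC))
for p in [(331,163),(334,180)]: print("rodpt",onz(rayf(c,p),53))
for q in [(372,10),(356,75),(338,140)]: print("rod axis mid",onz(rayf(c,q),53))
```

```text
top corner [555.3 -59.1 103. ]
top corner [561.6 -52.9 103. ]
top corner [548.9 -33.4 103. ]
top corner [539.6 -39.8 103. ]
nearbase [542.3 -34.4  75. ] neartop? [541.6 -33.1 103. ]
[ 44  36  14  32 261] [50.6 48.7]
rodpt [551.6 -29.3  53. ]
rodpt [564.3 -42.   53. ]
rod axis mid [495.3 125.   53. ]
rod axis mid [521.2  58.   53. ]
rod axis mid [544.   -6.1  53. ]
```

View pics/s_wing.png

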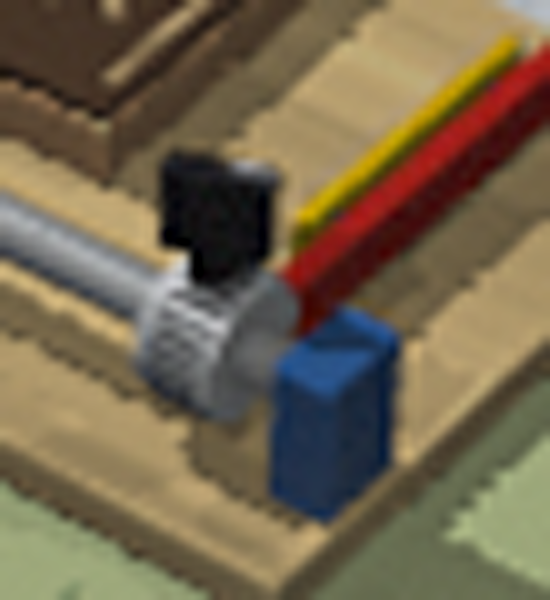

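Run:
```python
from h import *; from station import arm; import cv2
np.set_printoptions(precision=1,suppress=True)
cs=arm.calibration("side");c=arm.calibration("wrist")
Q=lambda x,y:(340+x/10-.45,185+y/10-.45)
for p in [(165,155),(278,168),(222,165),(240,280)]: print(onz(ray(cs,Q(*p)),103),onz(ray(cs,Q(*p)),75))
print("collar top of wing mid w", onz(rayf(c,(270+258/5-.4,130+280/5-.4)),103))
im=cv2.imread("pics/w1.png"); h=cv2.cvtColor(im,cv2.COLOR_BGR2HSV)
for nm,lo,hi,z in [("yellow",(22,150,130),(34,255,255),40),("red",(0,180,120),(6,255,255),40),("blue",(100,130,60),(125,255,255),62)]:
    m=cv2.inRange(h,np.array(lo),np.array(hi)); n,l,s,cc=cv2.connectedComponentsWithStats(m)
    for i in range(1,n):
        if s[i,4]>80 and s[i,0]>270:
            r=cv2.boxPoints(cv2.minAreaRect(np.argwhere(l==i)[:,::-1].astype(np.float32))); print(nm,s[i,4]); print(np.array([onz(rayf(c,p),z) for p in r]))
```

```text
[540.9 -39.  103. ] [561.3 -12.2  75. ]
[560.6 -58.9 103. ] [581.8 -32.8  75. ]
[550.1 -50.1 103. ] [570.8 -23.7  75. ]
[527.8 -87.  103. ] [547.8 -61.8  75. ]
collar top of wing mid w [550.1 -44.3 103. ]
yellow 573
[[598.4 -20.4  40. ]
 [596.  -12.8  40. ]
 [690.5  16.1  40. ]
 [693.5   8.   40. ]]
red 997
[[572.1 -41.8  40. ]
 [569.  -32.1  40. ]
 [696.9   7.4  40. ]
 [701.1  -2.9  40. ]]
blue 1179
[[668.6 317.7  62. ]
 [712.4 410.8  62. ]
 [761.9 383.5  62. ]
 [712.3 292.9  62. ]]
blue 409
[[549.6 -93.5  62. ]
 [543.8 -76.3  62. ]
 [570.8 -67.2  62. ]
 [577.1 -84.2  62. ]]
```

{"fn": "arm_command", "kwargs": {
  "gripper": [5,5,5,5],
  "slide": [
    [0.14,-0.2,3],
    [0,0,3],
    [0,0,3.0],
    [0,0,0]
  ],
  "rotation": [
    [0,0,0],
    [0,0,0],
    [0,0,0],
    [0,0,0]
  ]
}}

```text
clock: 3.2
eef_pos: [548.5, -45.9, 129.1]
tcp_rot: [0.466, 0.885, -0.001, -0.002]
ft_force: [-0.5, -0.7, -0.0]
grip_width: 49.8
```

Run:
```python
from station import arm
import cv2,numpy as np
s=arm.state(); c=arm.calibration("wrist"); im=arm.snapshot("wrist"); cv2.imwrite("pics/w2.png",im[:,:,::-1]); 
print(s["eef_pos"],s["tcp_rot"],s["grip_width"],s["ft_force"],s["wrist_torque"])
K=c["camera_matrix"];T=c["cam_to_world"]
def proj(p):
    d=T[:3,:3].T@(np.array(p)-T[:3,3]); v=np.array([d[0],-d[1]]); r=np.linalg.norm(v); th=np.arctan2(r,-d[2]); return K[:2,2]+v/r*th*K[0,0]
x,y=s["eef_pos"][:2]; print("axis at z103",proj((x,y,103)),"z131",proj((x,y,131)), "z75",proj((x,y,75)))
cv2.imwrite("pics/w2z.png",cv2.resize(im[150:350,220:420,::-1],None,fx=3,fy=3,interpolation=cv2.INTER_CUBIC))
```

```text
[548.50472491 -45.85177805 129.12539449] [ 0.46599722  0.88478231 -0.0012107  -0.00232195] 49.78011314600582 [-0.54134469 -0.74789348 -0.0069863 ] [0.03220973 0.02437481 0.01675831]
axis at z103 [322.29505491 226.10136772] z131 [322.10275926 246.04741187] z75 [322.43769513 211.16637064]
```

View pics/w2z.png

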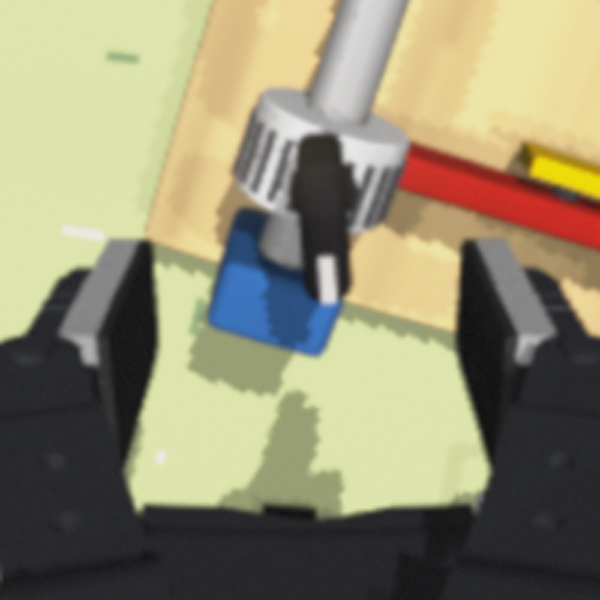

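Run:
```python
from station import arm
from h import *
np.set_printoptions(precision=1,suppress=True)
s=arm.state();c=arm.calibration("wrist");R=c["cam_to_world"]
Z=lambda x,y:(220+x/3-.33,150+y/3-.33)
tx=np.array([-.565,.825]);ty=np.array([.825,.566]);t=s["eef_pos"][:2];print(s["eef_pos"],s["q"])
for p,z in [((312,303),103),((349,298),103),((355,185),103),((290,190),103),((305,140),75),((340,138),75),((325,240),103)]:
    w=onz(rayf(c,Z(*p)),z)[:2]; print(p,z,w,"tool",(w-t)@tx,(w-t)@ty)
```

```text
[549.8 -46.1 130.7] [-0.3  0.5  0.4  1.9 -0.3  0.8  0.9]
(312, 303) 103 [560.1 -59.4] tool -16.77588363890621 0.9194822834133386
(349, 298) 103 [565.6 -54.2] tool -15.658932466384584 8.419342614357518
(355, 185) 103 [552.6 -33.8] tool 8.53798247245179 9.218307105980802
(290, 190) 103 [542.8 -41.8] tool 7.5047473178866575 -3.3997459826075365
(305, 140) 75 [543.8 -38.4] tool 9.784490886828321 -0.5946994983792344
(340, 138) 75 [550.  -33.6] tool 10.255622932065195 7.190437991386555
(325, 240) 103 [554.4 -46.6] tool -2.938853439967194 3.46406657560503
```

{"fn": "arm_command", "kwargs": {
  "gripper": [4.5,4.5,4.5,4.5,4.5],
  "slide": [
    [-0.24,0.32,0],
    [0,0,1],
    [0,0,1],
    [0,0,0.5],
    [0,0,0]
  ],
  "rotation": [
    [0,0,0],
    [0,0,0],
    [0,0,0],
    [0,0,0],
    [0,0,0]
  ]
}}

```text
clock: 3.88
eef_pos: [554.2, -46.2, 105.8]
tcp_rot: [0.467, 0.884, -0.0, -0.0]
ft_force: [-0.6, 0.0, -0.4]
grip_width: 45.0
```

Run:
```python
from station import arm
import cv2,numpy as np
from h import *
np.set_printoptions(precision=1,suppress=True)
arm.snapshot("wrist")
s=arm.state(); c=arm.calibration("wrist"); im=arm.snapshot("wrist"); si=arm.snapshot("side")
print(s["eef_pos"],s["tcp_rot"],s["grip_width"],s["ft_force"],s["wrist_torque"],s["clock"])
a=cv2.resize(im[150:350,220:420,::-1],None,fx=2,fy=2,interpolation=cv2.INTER_CUBIC)
b=cv2.resize(si[150:270,300:420,::-1],(400,400),interpolation=cv2.INTER_CUBIC)
cv2.imwrite("pics/w3.png",np.hstack([a,b]))
```

```text
[554.5 -46.2 106.1] [ 0.5  0.9 -0.  -0. ] 44.62838197832621 [ 0.3 -0.   0.5] [-0.1 -0.   0.1] 3.925
```

View pics/w3.png

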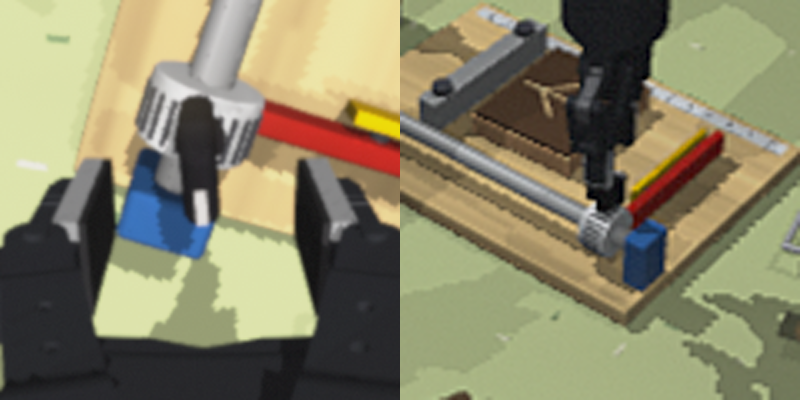

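Run:
```python
from station import arm
from h import *
np.set_printoptions(precision=1,suppress=True)
s=arm.state();c=arm.calibration("wrist")
Z=lambda x,y:(220+x/2-.25,150+y/2-.25)
tx=np.array([-.565,.825]);ty=np.array([.825,.566]);t=s["eef_pos"][:2]
for p,z in [((190,225),103),((217,224),103),((203,225),103),((182,103),75),((211,101),75),((196,98),75)]:
    w=onz(rayf(c,Z(*p)),z)[:2]; print(p,z,w,"tool",(w-t)@tx,(w-t)@ty)
```

```text
(190, 225) 103 [558.4 -58.4] tool -12.075408863561648 -3.926571669791075
(217, 224) 103 [564.2 -54.1] tool -11.778222691726786 3.2496892899934853
(203, 225) 103 [561.2 -56.4] tool -12.07151784613153 -0.4702680092369862
(182, 103) 75 [541.7 -38.9] tool 13.48290686534004 -6.6465517844811925
(211, 101) 75 [548.4 -33.5] tool 14.08986396545836 1.893811332698687
(196, 98) 75 [544.2 -35.3] tool 15.01234717163898 -2.513543669014234
```

{"fn": "arm_command", "kwargs": {
  "gripper": [4.5,4.5,4.5,4.5],
  "slide": [
    [0.1,-0.12,1],
    [0,0,1.2],
    [0,0,1.1],
    [0,0,0]
  ],
  "rotation": [
    [0,0,-2],
    [0,0,0],
    [0,0,0],
    [0,0,0]
  ]
}}

```text
clock: 4.53
eef_pos: [552.2, -46.0, 72.1]
tcp_rot: [0.452, 0.892, -0.001, -0.001]
ft_force: [-0.4, 0.1, 0.9]
grip_width: 45.2
```

Run:
```python
from station import arm
import cv2,numpy as np
np.set_printoptions(precision=2,suppress=True)
s=arm.state(); im=arm.snapshot("wrist"); si=arm.snapshot("side")
print(s["eef_pos"],s["tcp_rot"],s["grip_width"],s["ft_force"],s["wrist_torque"],s["clock"])
a=cv2.resize(im[150:350,220:420,::-1],None,fx=2,fy=2,interpolation=cv2.INTER_CUBIC)
b=cv2.resize(si[150:270,300:420,::-1],(400,400),interpolation=cv2.INTER_CUBIC)
cv2.imwrite("pics/w4.png",np.hstack([a,b]))
```

```text
[552.17 -46.03  72.07] [ 0.45  0.89 -0.   -0.  ] 45.22653549592902 [-0.37  0.05  0.93] [ 0.   -0.03  0.05] 4.525
```

View pics/w4.png

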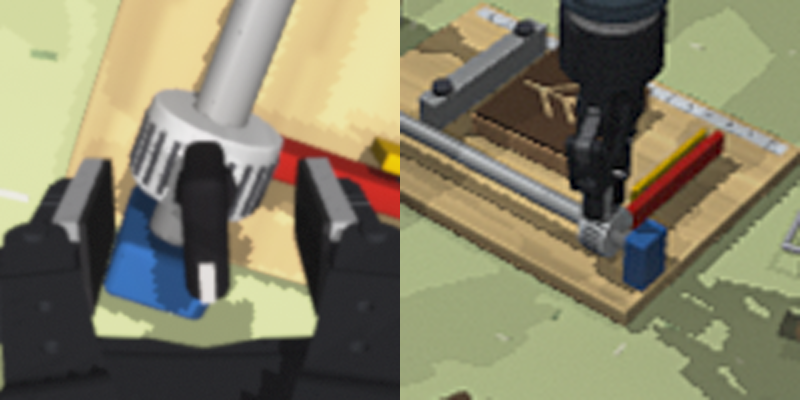

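Run:
```python
from station import arm
from h import *
from scipy.spatial.transform import Rotation as Ro
np.set_printoptions(precision=1,suppress=True)
s=arm.state();c=arm.calibration("wrist");M=Ro.from_quat(s["tcp_rot"]).as_matrix()
Z=lambda x,y:(220+x/2-.25,150+y/2-.25)
for p,z in [((188,300),103),((227,297),103),((207,301),103),((203,143),75)]:
    w=onz(rayf(c,Z(*p)),z); print(p,z,w,"tool",(w-s["eef_pos"])@M)
```

```text
(188, 300) 103 [558. -59. 103.] tool [-13.3  -3.6 -29.8]
(227, 297) 103 [564.4 -53.3 103. ] tool [-12.5   4.9 -29.8]
(207, 301) 103 [561.5 -56.8 103. ] tool [-13.6   0.5 -29.8]
(203, 143) 75 [544.9 -35.7  75. ] tool [13.3 -0.4 -1.8]
```

{"fn": "arm_command", "kwargs": {
  "gripper": [2,1,0.5,0.5,0.5,0.5],
  "slide": [
    [0,0,0],
    [0,0,0],
    [0,0,0],
    [0,0,0],
    [0,0,0],
    [0,0,0]
  ],
  "rotation": [
    [0,0,0],
    [0,0,0],
    [0,0,0],
    [0,0,0],
    [0,0,0],
    [0,0,0]
  ],
  "squeeze": 20
}}

```text
clock: 5.38
eef_pos: [552.9, -46.4, 74.1]
tcp_rot: [0.452, 0.892, -0.0, -0.0]
ft_force: [-3.6, -1.5, 6.4]
grip_width: 9.5
```

Run:
```python
from station import arm
import numpy as np
np.set_printoptions(precision=2,suppress=True)
s=arm.state();print(s["eef_pos"],s["tcp_rot"],s["grip_width"],s["ft_force"],s["wrist_torque"],s["clock"],s["q"])
```

```text
[552.87 -46.41  74.09] [ 0.45  0.89 -0.   -0.  ] 9.472469655555859 [-3.64 -1.46  6.45] [-0.15  0.72  0.03] 5.375 [-0.26  0.62  0.34  1.91 -0.33  0.66  0.92]
```

{"fn": "arm_command", "kwargs": {
  "gripper": [0.5,0.5,0.5,0.5,0.5,0.5],
  "slide": [
    [0,0,-0.1],
    [0,0,0],
    [0,0,0],
    [0,0,0],
    [0,0,0],
    [0,0,0]
  ],
  "rotation": [
    [0,0,0],
    [0,0,0],
    [0,0,-7],
    [0,0,-7],
    [0,0,-7],
    [0,0,0]
  ],
  "squeeze": 45
}}

```text
clock: 6.12
eef_pos: [553.0, -46.2, 74.2]
tcp_rot: [0.282, 0.959, 0.0, -0.0]
ft_force: [-0.6, -1.0, -1.9]
grip_width: 9.2
```

```bash
cat > st.py <<'E'
from station import arm
import numpy as np
np.set_printoptions(precision=2,suppress=True)
s=arm.state();q=s["tcp_rot"];a=np.degrees(2*np.arctan2(q[1],q[0]))-180
u=np.array([-np.sin(np.radians(16.7)),np.cos(np.radians(16.7))]);v=np.array([u[1],-u[0]])
print("pos",s["eef_pos"],"alongrod",s["eef_pos"][:2]@u,"across",s["eef_pos"][:2]@v,"wingang",a,"screw~",np.radians(16.7-a),"w",s["grip_width"],"F",s["ft_force"],"Frod",s["ft_force"][:2]@u,"Fx",s["ft_force"][:2]@v,"T",s["wrist_torque"],s["clock"],"q7",s["q"][6])
E
python3 st.py
```

```text
pos [552.98 -46.2   74.23] alongrod -203.1543889587492 across 516.3838472526868 wingang -32.75789088498476 screw~ 0.8632030370350763 w 9.243475308014174 F [-0.61 -0.96 -1.88] Frod -0.742714787070156 Fx -0.8554605431563218 T [-0.31  0.02  0.12] 6.125 q7 1.203992640749091
```

{"fn": "arm_command", "kwargs": {
  "gripper": [0.5,0.5,0.5,0.5,0.5,0.5,0.5],
  "slide": [
    [0,0,0],
    [0,0,0],
    [0,0,0],
    [0,0,0],
    [0,0,0],
    [0,0,0],
    [0,0,0]
  ],
  "rotation": [
    [0,0,-9],
    [0,0,-9],
    [0,0,-9],
    [0,0,-9],
    [0,0,-9],
    [0,0,-7],
    [0,0,0]
  ]
}}

```text
clock: 7.0
eef_pos: [553.1, -45.8, 74.1]
tcp_rot: [-0.166, 0.986, 0.0, 0.0]
ft_force: [0.9, 1.0, -3.7]
grip_width: 8.9
```

```bash
python3 st.py
python3 - <<'E'
from station import arm
import cv2,numpy as np
im=arm.snapshot("wrist"); cv2.imwrite("pics/w5.png",im[:,:,::-1])
E
```

```text
pos [553.12 -45.84  74.11] alongrod -202.85313822684807 across 516.6145257932593 wingang 19.131812237094607 screw~ -0.04244313032758989 w 8.905319949789076 F [ 0.85  1.03 -3.66] Frod 0.7375210477815419 Fx 1.1135098906698233 T [-0.06 -0.15  0.08] 7.0 q7 1.914699931137062
```

View pics/w5.png

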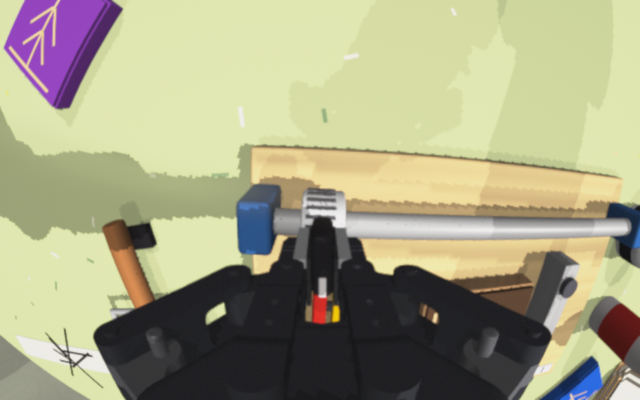

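{"fn": "arm_command", "kwargs": {
  "gripper": [0.5,0.5,0.5,0.5,0.5],
  "slide": [
    [-0.02,0.4,0],
    [-0.02,0.5,0],
    [-0.02,0.5,0],
    [-0.02,0.5,0],
    [-0.02,0.5,0]
  ],
  "rotation": [
    [0,0,0],
    [0,0,0],
    [0,0,0],
    [0,0,0],
    [0,0,0]
  ]
}}

```text
clock: 7.68
eef_pos: [546.2, -22.5, 74.2]
tcp_rot: [-0.168, 0.986, 0.0, 0.0]
ft_force: [4.8, -2.4, -11.1]
grip_width: 9.3
```

```bash
python3 st.py
```

```text
pos [546.2  -22.48  74.18] alongrod -178.48391150217248 across 516.7013964525268 wingang 19.312861240228585 screw~ -0.045603031539731345 w 9.269965159240325 F [  4.84  -2.44 -11.07] Frod -3.7251053556538425 Fx 3.937025860244131 T [-0.5  -1.14 -0.1 ] 7.675 q7 1.8744084805017371
```

{"fn": "arm_command", "kwargs": {
  "gripper": [0.5,0.5,0.5,0.5,0.5],
  "slide": [
    [-0.06,0.5,0.06],
    [-0.03,0.5,0],
    [-0.03,0.5,0],
    [-0.03,0.5,0],
    [-0.03,0.5,0]
  ],
  "rotation": [
    [0,0,0],
    [0,0,0],
    [0,0,0],
    [0,0,0],
    [0,0,0]
  ]
}}

```text
clock: 8.3
eef_pos: [539.4, 1.0, 74.1]
tcp_rot: [-0.168, 0.986, -0.0, -0.0]
ft_force: [0.6, -5.2, 2.9]
grip_width: 8.9
```

```bash
python3 st.py;  python3 - <<'E'
from station import arm
import cv2,numpy as np
im=arm.snapshot("top"); cv2.imwrite("pics/t6.png",cv2.resize(im[95:235,210:400,::-1],None,fx=4,fy=4,interpolation=cv2.INTER_CUBIC))
E
```

```text
pos [539.42   1.01  74.05] alongrod -154.03640341080367 across 516.9555442620048 wingang 19.287640553934324 screw~ -0.04516284752428387 w 8.850078463623811 F [ 0.57 -5.21  2.92] Frod -5.156257243906923 Fx -0.953771675286799 T [-1.18 -0.17 -0.  ] 8.3 q7 1.8294264415226382
```

View pics/t6.png

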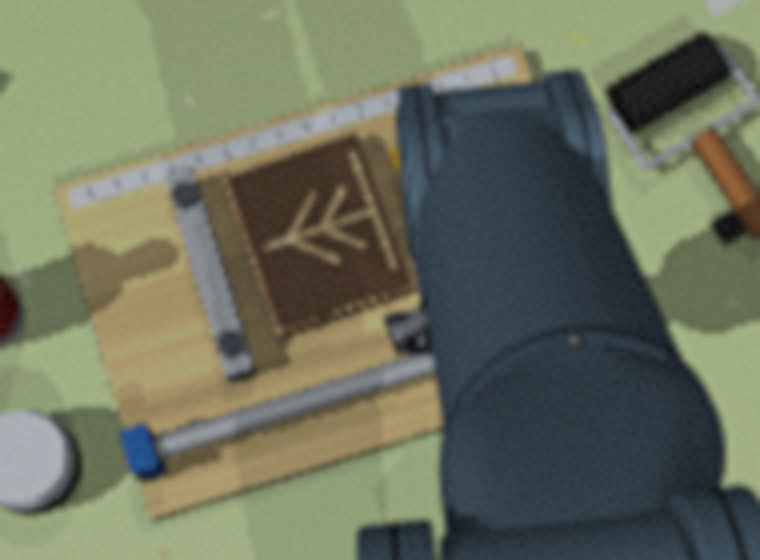

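{"fn": "arm_command", "kwargs": {
  "gripper": [0.5,0.5,0.5,0.5],
  "slide": [
    [-0.01,0.25,0],
    [-0.01,0.25,0],
    [-0.01,0.25,0],
    [-0.01,0.25,0]
  ],
  "rotation": [
    [0,0,0],
    [0,0,0],
    [0,0,0],
    [0,0,0]
  ]
}}

```text
clock: 8.85
eef_pos: [536.7, 10.4, 74.0]
tcp_rot: [-0.167, 0.986, -0.0, 0.0]
ft_force: [0.1, -5.5, 3.5]
grip_width: 9.1
```

```bash
python3 st.py
```

```text
pos [536.67  10.37  74.03] alongrod -144.28935392337718 across 517.012938627257 wingang 19.28435594683009 screw~ -0.04510552031568059 w 9.084340045182229 F [ 0.08 -5.48  3.45] Frod -5.2731265638978995 Fx -1.5000266924518737 T [-1.22 -0.12  0.  ] 8.85 q7 1.811625511898542
```

{"fn": "arm_command", "kwargs": {
  "gripper": [0.5,0.5,0.5,0.5],
  "slide": [
    [-0.01,0.2,0],
    [-0.01,0.2,0],
    [-0.01,0.2,0],
    [-0.01,0.2,0]
  ],
  "rotation": [
    [0,0,0],
    [0,0,0],
    [0,0,0],
    [0,0,0]
  ]
}}

```text
clock: 9.35
eef_pos: [534.6, 17.5, 74.1]
tcp_rot: [-0.167, 0.986, -0.001, 0.0]
ft_force: [1.5, -5.4, 2.2]
grip_width: 9.3
```

```bash
python3 st.py;  python3 - <<'E'
from station import arm
import cv2,numpy as np
im=arm.snapshot("top"); si=arm.snapshot("side"); cv2.imwrite("pics/t7.png",np.hstack([cv2.resize(x[:,:,::-1],(400,400),interpolation=cv2.INTER_CUBIC) for x in (im[100:200,240:340],si[130:250,290:410])]))
E
```

```text
pos [534.58  17.46  74.05] alongrod -136.89859750607326 across 517.0499575043534 wingang 19.264186302028037 screw~ -0.04475349360492701 w 9.3074384145289 F [ 1.52 -5.41  2.19] Frod -5.620045807797304 Fx -0.09534740276901334 T [-1.52 -0.25  0.1 ] 9.35 q7 1.7970097260177527
```

View pics/t7.png

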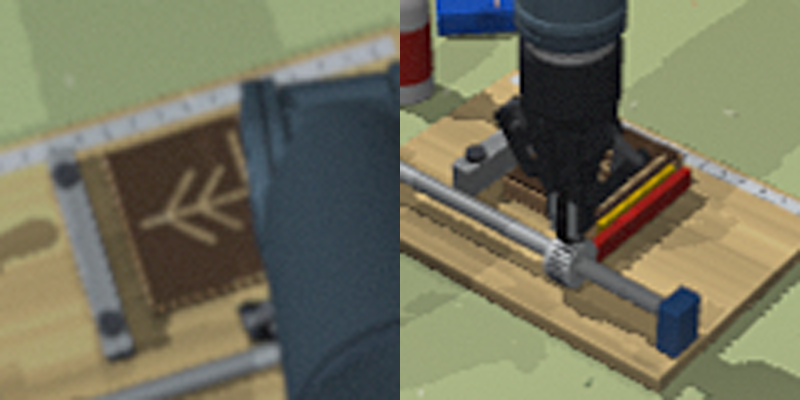

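{"fn": "arm_command", "kwargs": {
  "gripper": [0.5,0.5,0.5,0.5],
  "slide": [
    [-0.01,0.15,0],
    [-0.01,0.15,0],
    [-0.01,0.15,0],
    [0,0.15,0]
  ],
  "rotation": [
    [0,0,0],
    [0,0,0],
    [0,0,0],
    [0,0,0]
  ]
}}

```text
clock: 9.95
eef_pos: [532.9, 23.1, 74.0]
tcp_rot: [-0.167, 0.986, -0.001, 0.0]
ft_force: [1.6, -7.2, 2.3]
grip_width: 9.0
```

```bash
python3 st.py
```

```text
pos [532.94  23.07  74.05] alongrod -131.05187008368912 across 517.093516179372 wingang 19.258413944052535 screw~ -0.04465274695265074 w 8.991335736996366 F [ 1.62 -7.17  2.26] Frod -7.334229581172946 Fx -0.5138371395601073 T [-1.59 -0.27  0.01] 9.95 q7 1.7859427359210398
```

{"fn": "arm_command", "kwargs": {
  "gripper": [0.5,0.5,0.5],
  "slide": [
    [-0.01,0.1,0],
    [-0.01,0.1,0],
    [0,0.1,0]
  ],
  "rotation": [
    [0,0,0],
    [0,0,0],
    [0,0,0]
  ]
}}

```text
clock: 10.32
eef_pos: [532.1, 26.0, 74.0]
tcp_rot: [-0.167, 0.986, -0.001, 0.0]
ft_force: [1.0, -6.8, 2.7]
grip_width: 9.1
```

```bash
python3 st.py
```

```text
pos [532.1   25.96  74.04] alongrod -128.04029007796703 across 517.1147387556597 wingang 19.262493952236184 screw~ -0.044723956528963736 w 9.13043794432503 F [ 0.99 -6.82  2.71] Frod -6.820902498206065 Fx -1.0152022314777922 T [-1.55 -0.35  0.03] 10.325 q7 1.7804578466400327
```

{"fn": "arm_command", "kwargs": {
  "gripper": [0.5,0.5,0.5],
  "slide": [
    [-0.01,0.1,0],
    [-0.01,0.1,0],
    [0,0.1,0]
  ],
  "rotation": [
    [0,0,0],
    [0,0,0],
    [0,0,0]
  ]
}}

```text
clock: 10.7
eef_pos: [531.2, 28.8, 74.0]
tcp_rot: [-0.167, 0.986, -0.001, 0.0]
ft_force: [0.8, -8.0, 3.2]
grip_width: 8.7
```

```bash
python3 st.py;  python3 - <<'E'
from station import arm
import cv2,numpy as np
im=arm.snapshot("top"); si=arm.snapshot("side"); cv2.imwrite("pics/t8.png",np.hstack([cv2.resize(x[:,:,::-1],(400,400),interpolation=cv2.INTER_CUBIC) for x in (im[110:190,240:320],si[150:230,310:390])]))
E
```

```text
pos [531.23  28.8   74.03] alongrod -125.06546897070977 across 517.1021432744571 wingang 19.259052593013422 screw~ -0.04466389347978267 w 8.66144553258994 F [ 0.84 -7.96  3.23] Frod -7.862748888889825 Fx -1.4772010665514752 T [-1.54 -0.23  0.05] 10.7 q7 1.7748392357252911
```

View pics/t8.png

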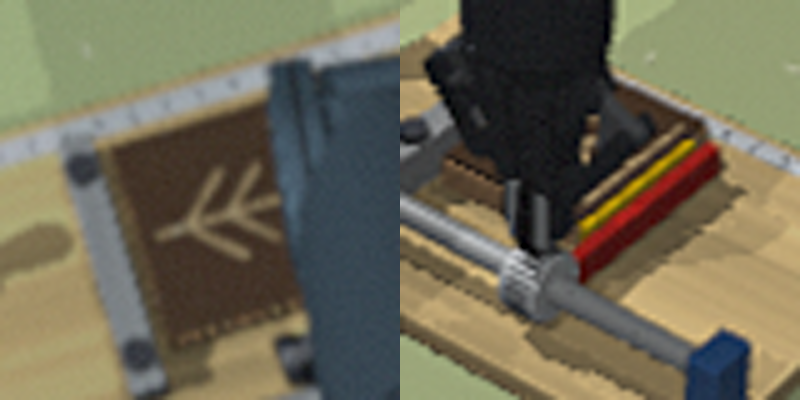

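{"fn": "arm_command", "kwargs": {
  "gripper": [0.5,0.5],
  "slide": [
    [-0.01,0.1,0],
    [0,0.1,0]
  ],
  "rotation": [
    [0,0,0],
    [0,0,0]
  ]
}}

```text
clock: 11.05
eef_pos: [530.7, 30.7, 74.0]
tcp_rot: [-0.167, 0.986, -0.001, 0.0]
ft_force: [0.7, -6.9, 3.9]
grip_width: 9.5
```

```bash
python3 st.py
```

```text
pos [530.66  30.69  74.01] alongrod -123.0970415019185 across 517.1004655890271 wingang 19.256536196582715 screw~ -0.044619974076781393 w 9.477915669506178 F [ 0.73 -6.88  3.87] Frod -6.797736635228853 Fx -1.2816911529372343 T [-1.63 -0.25  0.  ] 11.05 q7 1.7711363713980923
```

{"fn": "arm_command", "kwargs": {
  "gripper": [0.5,0.5],
  "slide": [
    [-0.01,0.1,0],
    [0,0.1,0]
  ],
  "rotation": [
    [0,0,0],
    [0,0,0]
  ]
}}

```text
clock: 11.3
eef_pos: [530.1, 32.6, 74.0]
tcp_rot: [-0.167, 0.986, -0.001, 0.0]
ft_force: [2.0, -8.0, 2.9]
grip_width: 9.4
```

```bash
python3 st.py
```

```text
pos [530.12  32.6   74.03] alongrod -121.11000456167815 across 517.1301512548835 wingang 19.254694628425966 screw~ -0.04458783264904624 w 9.426631825134647 F [ 2.03 -7.96  2.92] Frod -8.210416889239132 Fx -0.34224133272326634 T [-1.64 -0.26  0.08] 11.3 q7 1.767411087295884
```

{"fn": "arm_command", "kwargs": {
  "gripper": [0.5,0.5],
  "slide": [
    [-0.01,0.08,0],
    [0,0.08,0]
  ],
  "rotation": [
    [0,0,0],
    [0,0,0]
  ]
}}

```text
clock: 11.55
eef_pos: [529.6, 34.2, 74.0]
tcp_rot: [-0.167, 0.986, -0.001, 0.0]
ft_force: [1.0, -6.5, 3.5]
grip_width: 9.6
```

```bash
python3 st.py
```

```text
pos [529.63  34.18  74.02] alongrod -119.45757050530827 across 517.1126921393892 wingang 19.25938902813266 screw~ -0.044669765380332696 w 9.61854775704119 F [ 0.98 -6.55  3.53] Frod -6.554573128726038 Fx -0.9452493194498051 T [-1.62 -0.27  0.01] 11.55 q7 1.7644589328606033
```

{"fn": "arm_command", "kwargs": {
  "gripper": [0.5,0.5],
  "slide": [
    [-0.01,0.08,0],
    [0,0.07,0]
  ],
  "rotation": [
    [0,0,0],
    [0,0,0]
  ]
}}

```text
clock: 11.8
eef_pos: [529.3, 35.4, 74.0]
tcp_rot: [-0.167, 0.986, -0.001, 0.0]
ft_force: [0.9, -8.6, 2.6]
grip_width: 9.0
```

```bash
python3 st.py
```

```text
pos [529.29  35.38  74.02] alongrod -118.21260189177366 across 517.1348399483145 wingang 19.249405066319326 screw~ -0.04449551237429665 w 8.99256275865772 F [ 0.91 -8.65  2.62] Frod -8.544061474790524 Fx -1.6178571232975154 T [-1.88 -0.4   0.03] 11.8 q7 1.761630233931205
```

{"fn": "arm_command", "kwargs": {
  "gripper": [0.5,0.5],
  "slide": [
    [0,0.05,0],
    [0,0,0]
  ],
  "rotation": [
    [0,0,0],
    [0,0,0]
  ]
}}

```text
clock: 12.05
eef_pos: [529.3, 35.5, 74.0]
tcp_rot: [-0.167, 0.986, -0.001, 0.0]
ft_force: [0.9, -7.8, 2.8]
grip_width: 9.2
```

```bash
python3 st.py;  python3 - <<'E'
from station import arm
import cv2,numpy as np
im=arm.snapshot("top"); si=arm.snapshot("side"); cv2.imwrite("pics/t9.png",np.hstack([cv2.resize(x[:,:,::-1],(400,400),interpolation=cv2.INTER_CUBIC) for x in (im[110:190,240:320],si[150:230,310:390])]))
E
```

```text
pos [529.26  35.5   74.03] alongrod -118.08584396503562 across 517.138755206508 wingang 19.23433554320738 screw~ -0.04423249957928779 w 9.190438634359506 F [ 0.9  -7.77  2.83] Frod -7.69883187428732 Fx -1.375319597411384 T [-1.9  -0.37  0.04] 12.05 q7 1.7607734775954844
```

View pics/t9.png

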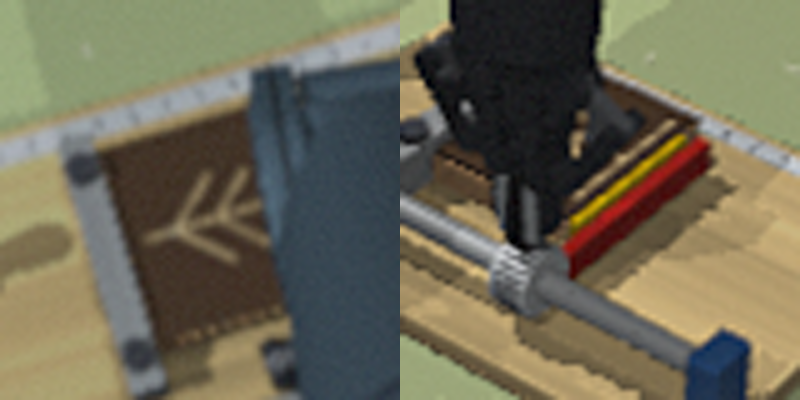

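{"fn": "arm_command", "kwargs": {
  "gripper": [0.5,0.5],
  "slide": [
    [0,0.05,0],
    [0,0,0]
  ],
  "rotation": [
    [0,0,0],
    [0,0,0]
  ]
}}

```text
clock: 12.4
eef_pos: [529.2, 35.6, 74.0]
tcp_rot: [-0.167, 0.986, -0.001, 0.0]
ft_force: [2.1, -8.3, 2.7]
grip_width: 9.4
```

```bash
python3 st.py
```

```text
pos [529.25  35.65  74.05] alongrod -117.93887151180509 across 517.1677398944861 wingang 19.22432819348768 screw~ -0.044057838377280494 w 9.413059067204951 F [ 2.1  -8.3   2.67] Frod -8.55092763407528 Fx -0.36856733453967916 T [-2.09 -0.43  0.06] 12.4 q7 1.7598629684296063
```

{"fn": "arm_command", "kwargs": {
  "gripper": [0.5,0.5],
  "slide": [
    [0,0.05,0],
    [0,0,0]
  ],
  "rotation": [
    [0,0,0],
    [0,0,0]
  ]
}}

```text
clock: 12.65
eef_pos: [529.2, 35.8, 74.0]
tcp_rot: [-0.167, 0.986, -0.001, 0.0]
ft_force: [2.3, -9.8, 2.1]
grip_width: 9.2
```

```bash
python3 st.py
```

```text
pos [529.17  35.79  74.04] alongrod -117.78189189776143 across 517.1348064228412 wingang 19.208781818606496 screw~ -0.043786502948854514 w 9.22247081715041 F [ 2.27 -9.76  2.14] Frod -10.005707650734104 Fx -0.6300729489908622 T [-2.24 -0.51  0.13] 12.65 q7 1.7589092822231633
```

{"fn": "arm_command", "kwargs": {
  "gripper": [0.5,0.5,0.5],
  "slide": [
    [0,0.05,0],
    [0,0.05,0],
    [0,0,0]
  ],
  "rotation": [
    [0,0,0],
    [0,0,0],
    [0,0,0]
  ]
}}

```text
clock: 13.02
eef_pos: [529.1, 36.0, 74.0]
tcp_rot: [-0.167, 0.986, -0.002, 0.001]
ft_force: [2.3, -11.5, 1.6]
grip_width: 9.1
```

```bash
python3 st.py
```

```text
pos [529.1   36.03  74.05] alongrod -117.53196531967782 across 517.1419412436882 wingang 19.17806523091255 screw~ -0.043250397358617604 w 9.124384829367083 F [  2.27 -11.48   1.55] Frod -11.645889433913236 Fx -1.1277806870211653 T [-2.53 -0.69  0.06] 13.025 q7 1.7570973850764584
```

{"fn": "arm_command", "kwargs": {
  "gripper": [0.5,0.5,0.5],
  "slide": [
    [0,0.05,0],
    [0,0.03,0],
    [0,0,0]
  ],
  "rotation": [
    [0,0,0],
    [0,0,0],
    [0,0,0]
  ]
}}

```text
clock: 13.4
eef_pos: [529.1, 36.2, 74.1]
tcp_rot: [-0.166, 0.986, -0.002, 0.001]
ft_force: [3.4, -13.6, 1.2]
grip_width: 9.1
```

```bash
python3 st.py
```

```text
pos [529.06  36.2   74.06] alongrod -117.357899228085 across 517.145630968593 wingang 19.15073030778015 screw~ -0.042773312949177654 w 9.1044048700849 F [  3.39 -13.61   1.19] Frod -14.008882281158154 Fx -0.6602045011585935 T [-2.87 -0.81  0.09] 13.4 q7 1.7555979274165658
```

{"fn": "arm_command", "kwargs": {
  "gripper": [0.5,0.5,0.5],
  "slide": [
    [0,0.05,0],
    [0,0.01,0],
    [0,0,0]
  ],
  "rotation": [
    [0,0,0],
    [0,0,0],
    [0,0,0]
  ]
}}

```text
clock: 13.78
eef_pos: [529.0, 36.4, 74.1]
tcp_rot: [-0.166, 0.986, -0.002, 0.001]
ft_force: [4.3, -13.7, -0.1]
grip_width: 9.2
```

```bash
python3 st.py
```

```text
pos [529.    36.39  74.06] alongrod -117.15867447768045 across 517.1469396594584 wingang 19.132248305234242 screw~ -0.042450741152389566 w 9.180188393684032 F [  4.28 -13.68  -0.07] Frod -14.332398361042404 Fx 0.1669210519218903 T [-3.05 -0.9   0.09] 13.775 q7 1.754464032581892
```

{"fn": "arm_command", "kwargs": {
  "gripper": [0.5,0.5,0.5,0.5,0.5,0.5],
  "slide": [
    [0,0,0],
    [0,0,0],
    [0,0,0],
    [0,0,0],
    [0,0,0],
    [0,0,0]
  ],
  "rotation": [
    [0,0,6],
    [0,0,6],
    [0,0,6],
    [0,0,6],
    [0,0,4],
    [0,0,0]
  ]
}}

```text
clock: 14.52
eef_pos: [529.0, 36.1, 74.1]
tcp_rot: [0.078, 0.997, -0.002, 0.001]
ft_force: [4.8, -14.6, 1.8]
grip_width: 9.1
```

```bash
python3 st.py
```

```text
pos [529.03  36.14  74.1 ] alongrod -117.40253296663225 across 517.1049234652943 wingang -8.934337472389643 screw~ 0.4474035904605603 w 9.127602279167348 F [  4.78 -14.57   1.77] Frod -15.326967926710445 Fx 0.39305807183808594 T [-3.2  -0.81 -0.06] 14.525 q7 1.3717888473192992
```

{"fn": "arm_command", "kwargs": {
  "gripper": [0.5,0.5,0.5,0.5,0.5,0.5],
  "slide": [
    [0,0,0],
    [0,0,0],
    [0,0,0],
    [0,0,0],
    [0,0,0],
    [0,0,0]
  ],
  "rotation": [
    [0,0,9],
    [0,0,9],
    [0,0,9],
    [0,0,9],
    [0,0,5],
    [0,0,0]
  ]
}}

```text
clock: 15.28
eef_pos: [528.8, 35.8, 74.2]
tcp_rot: [0.422, 0.906, -0.002, 0.002]
ft_force: [1.5, -15.6, 3.8]
grip_width: 9.3
```

```bash
python3 st.py
```

```text
pos [528.81  35.75  74.19] alongrod -117.71273491577028 across 516.7809015450683 wingang -49.9596033178 screw~ 1.163429555968946 w 9.325936657697884 F [  1.53 -15.63   3.82] Frod -15.409074461662456 Fx -3.0241106531168236 T [-3.32 -0.5  -0.01] 15.275 q7 0.8168803674017315
```

{"fn": "arm_command", "kwargs": {
  "gripper": [0.5,0.5,0.5,0.5],
  "slide": [
    [0,0,0],
    [-0.18,-0.08,0],
    [-0.18,-0.08,0],
    [0,0,0]
  ],
  "rotation": [
    [0,0,3],
    [0,0,0],
    [0,0,0],
    [0,0,0]
  ]
}}

```text
clock: 15.78
eef_pos: [528.9, 35.3, 74.2]
tcp_rot: [0.444, 0.896, -0.0, 0.001]
ft_force: [-0.1, -7.3, 5.6]
grip_width: 9.1
```

```bash
python3 st.py
python3 - <<'E'
from station import arm
import cv2,numpy as np
im=arm.snapshot("top"); si=arm.snapshot("side"); w=arm.snapshot("wrist"); cv2.imwrite("pics/t10.png",np.hstack([cv2.resize(x[:,:,::-1],(400,400),interpolation=cv2.INTER_CUBIC) for x in (im[110:190,240:320],si[150:230,310:390])])); cv2.imwrite("pics/w10.png",w[:,:,::-1])
E
```

```text
pos [528.92  35.3   74.16] alongrod -118.17889942718699 across 516.7566409106524 wingang -52.77677184732349 screw~ 1.212598422392698 w 9.0957394846138 F [-0.14 -7.33  5.59] Frod -6.979706680386647 Fx -2.2386140496162525 T [-1.62  0.07 -0.05] 15.775 q7 0.7842885977819448
```

View pics/t10.png

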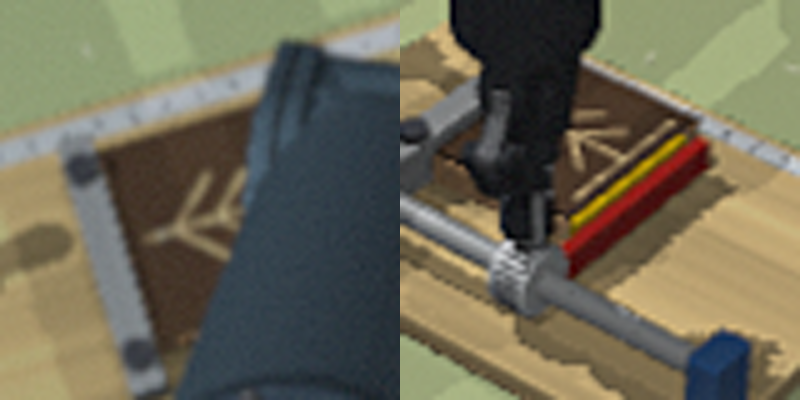

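View pics/w10.png

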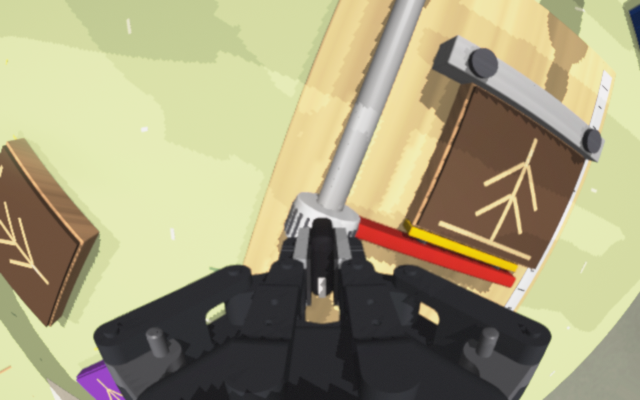

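{"fn": "arm_command", "kwargs": {
  "gripper": [0.5,0.5,0.5],
  "slide": [
    [-0.15,-0.07,0],
    [0,0,0],
    [0,0,0]
  ],
  "rotation": [
    [0,0,0],
    [0,0,0],
    [0,0,0]
  ]
}}

```text
clock: 16.3
eef_pos: [528.9, 35.3, 74.2]
tcp_rot: [0.444, 0.896, 0.0, -0.0]
ft_force: [-1.7, -3.8, 7.4]
grip_width: 9.4
```

```bash
python3 st.py
```

```text
pos [528.92  35.26  74.15] alongrod -118.22117308962783 across 516.746395484992 wingang -52.701297545478454 screw~ 1.2112811473248581 w 9.402879322434947 F [-1.74 -3.76  7.43] Frod -3.1022584295206785 Fx -2.750730570474163 T [-0.94  0.23 -0.05] 16.3 q7 0.7872534131975232
```

{"fn": "arm_command", "kwargs": {
  "gripper": [0.5,2,4.5,5,5],
  "slide": [
    [-0.08,-0.05,-0.1],
    [0,0,0],
    [0,0,0],
    [0,0,0],
    [0,0,0]
  ],
  "rotation": [
    [0,0,0],
    [0,0,0],
    [0,0,0],
    [0,0,0],
    [0,0,0]
  ]
}}

```text
clock: 16.92
eef_pos: [529.0, 34.2, 74.7]
tcp_rot: [0.444, 0.896, 0.0, -0.0]
ft_force: [0.3, -0.3, -0.9]
grip_width: 50.0
```

{"fn": "arm_command", "kwargs": {
  "gripper": [5,5,5,5,5,5],
  "slide": [
    [0,0,-1],
    [0,0,-3.7],
    [0,0,-5],
    [0,0,-5],
    [0,0,0],
    [0,0,0]
  ],
  "rotation": [
    [0,0,0],
    [0,0,0],
    [0,0,0],
    [0,0,3],
    [0,0,0],
    [0,0,0]
  ]
}}

```text
clock: 17.68
eef_pos: [528.7, 34.2, 221.7]
tcp_rot: [0.467, 0.884, 0.0, -0.0]
ft_force: [-0.5, -0.4, -0.6]
grip_width: 49.9
```

```bash
python3 st.py
python3 - <<'E'
from station import arm
import cv2,numpy as np
np.save("w11c.npy",arm.calibration("wrist")["cam_to_world"])
ws=[arm.snapshot("wrist").astype(float) for _ in range(4)]; m=np.mean(ws,0)
np.save("w11c2.npy",arm.calibration("wrist")["cam_to_world"])
np.save("w11.npy",m); cv2.imwrite("pics/w11.png",m[:,:,::-1])
E
```

```text
pos [528.74  34.24 221.73] alongrod -119.14044365309023 across 516.278623113442 wingang -55.66362494974307 screw~ 1.2629835140513328 w 49.93808120855754 F [-0.48 -0.36 -0.59] Frod -0.20789712771085125 Fx -0.5589847232706993 T [-0.01  0.02  0.01] 17.675 q7 0.6376263267384649[ WARN:0@10.651] global loadsave.cpp:1063 imwrite_ Unsupported depth image for selected encoder is fallbacked to CV_8U.
```

View pics/w11.png

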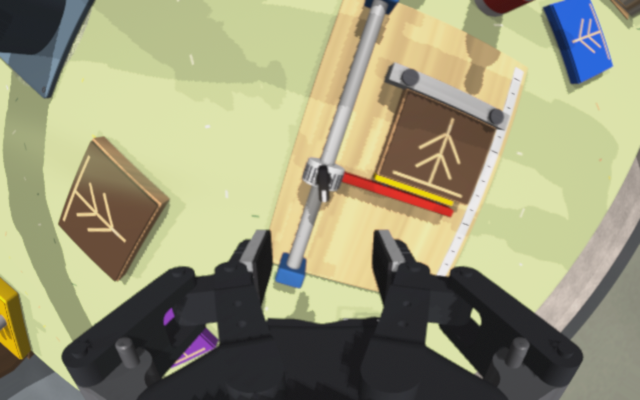

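Run:
```python
import cv2,numpy as np
a=cv2.imread("pics/w1.png");b=cv2.imread("pics/w11.png")
za=cv2.resize(a[160:225,340:460],None,fx=5,fy=4.5,interpolation=cv2.INTER_CUBIC);zb=cv2.resize(b[160:225,340:460],None,fx=5,fy=4.5,interpolation=cv2.INTER_CUBIC)
cv2.imwrite("pics/cmp.png",np.vstack([za,zb]))
for n,im,x0 in (("a",a,400),("b",b,410)):
    for x in (x0,x0+20): print(n,x); print([tuple(int(v) for v in im[y,x][::-1]) for y in range(170,215)])
```

```text
a 400
[(233, 211, 148), (233, 210, 148), (233, 210, 148), (233, 211, 148), (232, 209, 147), (228, 202, 143), (225, 198, 139), (224, 197, 139), (223, 196, 138), (219, 189, 131), (200, 168, 104), (183, 150, 66), (197, 162, 31), (222, 194, 11), (234, 215, 10), (237, 217, 10), (235, 214, 10), (227, 199, 30), (191, 159, 54), (135, 110, 61), (103, 73, 50), (106, 43, 33), (152, 38, 32), (203, 44, 36), (221, 49, 41), (223, 49, 40), (223, 51, 40), (222, 50, 41), (221, 50, 40), (219, 52, 42), (206, 57, 44), (177, 84, 61), (157, 115, 83), (161, 135, 97), (164, 141, 101), (165, 141, 101), (164, 141, 100), (164, 141, 100), (164, 141, 99), (164, 141, 99), (164, 141, 99), (165, 142, 100), (171, 146, 104), (189, 161, 114), (215, 184, 130)]
a 420
[(233, 213, 149), (232, 210, 147), (232, 210, 148), (231, 208, 146), (230, 207, 146), (230, 206, 145), (228, 204, 144), (227, 203, 143), (228, 204, 144), (228, 203, 143), (228, 203, 143), (228, 204, 144), (226, 201, 142), (223, 196, 138), (223, 196, 138), (223, 196, 139), (219, 190, 132), (202, 170, 105), (186, 154, 69), (204, 169, 34), (226, 199, 10), (235,
[... 1108 characters left out ...]
(116, 90, 68), (124, 97, 74), (134, 108, 81), (146, 120, 90), (158, 133, 99), (172, 147, 109), (188, 163, 121), (206, 181, 133), (217, 192, 141), (220, 196, 144), (216, 194, 143), (213, 190, 140), (218, 196, 146), (230, 212, 157), (229, 212, 156), (200, 172, 128), (148, 122, 91), (118, 92, 69), (112, 85, 64), (118, 89, 66), (129, 99, 69), (154, 125, 61), (211, 178, 39), (231, 208, 14), (236, 215, 10), (236, 214, 10), (230, 202, 18), (200, 166, 36), (139, 109, 45), (107, 60, 37), (138, 38, 30), (190, 42, 35), (220, 48, 39), (225, 50, 40), (224, 50, 40), (223, 49, 40), (222, 50, 40), (220, 49, 40), (210, 58, 46), (186, 90, 66), (174, 129, 92), (182, 153, 108), (187, 160, 114), (188, 161, 114)]
```

View pics/cmp.png

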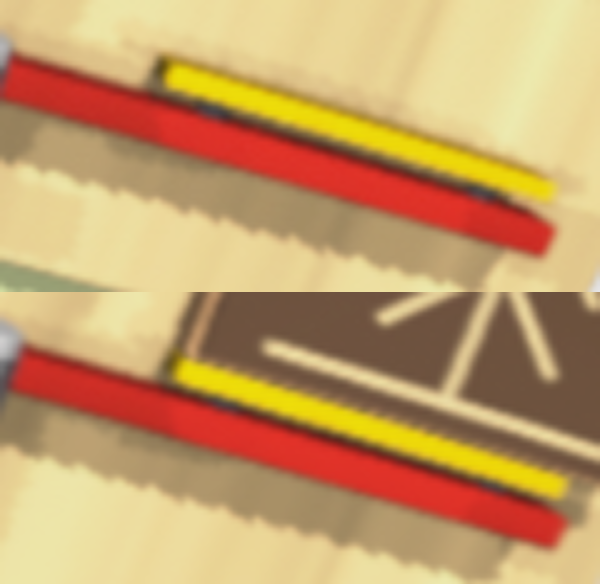

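Run:
```python
import cv2,numpy as np
from station import arm
from h import *
a=cv2.imread("pics/w1.png").astype(float)[:,:,::-1];b=np.load("w11.npy")
ca=arm.calibration("wrist");cb=dict(ca);ca=dict(ca);ca["cam_to_world"]=np.array([[ 8.24655419e-01,-5.46235728e-01,-1.46867183e-01,516.243869],[5.65635258e-01,7.96574087e-01,2.13369350e-01,8.05709],[4.40629876e-04,-2.59029447e-01,9.65869324e-01,364.499],[0,0,0,1]])
u=np.array([-np.sin(np.radians(16.5)),np.cos(np.radians(16.5))])
def cross(v,i,t):return i+(t-v[i])/(v[i+1]-v[i])
for n,im,c in (("a",a,ca),("b",b,cb)):
    G=[];L=[]
    for x in range(380,444):
        col=im[160:225,x];R,Gr,B=col.T
        yl=np.where((Gr>170)&(B<40))[0]
        if len(yl)<2: continue
        i=yl[-1]
        k=next(j for j in range(i,i+8) if Gr[j]>=130>Gr[j+1]); y1=cross(Gr,k,130)
        m=next((j for j in range(k,k+9) if R[j]<160<=R[j+1] and Gr[j]<80),None)
        if m is None: continue
        y2=cross(R,m,160)
        p1=onz(rayf(c,(x,160+y1)),38)[:2]@u;p2=onz(rayf(c,(x,160+y2)),38)[:2]@u
        # red near edge
        e=next(j for j in range(m+2,m+16) if Gr[j]<75<=Gr[j+1]); p3=onz(rayf(c,(x,160+cross(Gr,e,75))),38)[:2]@u
        # yellow far edge (B rises above 38 going up)
        f=next(j for j in range(i,i-12,-1) if B[j]<38<=B[j-1]); p4=onz(rayf(c,(x,160+f-(38-B[f])/(B[f-1]-B[f]))),38)[:2]@u
        G.append(p1-p2);L.append((p2-p3,p4-p1,p4-p2,p4-p3))
    G=np.array(G);print(n,len(G),"gap",np.median(G),G.std(),"std; redthick, yel, front-red",np.median(L,0))
```

```text
a 64 gap 3.769756307334262 0.27031465660907117 std; redthick, yel, front-red [ 9.25882705  7.13978307 10.92054682 20.20641804]
b 64 gap 3.121495896184399 0.1475331258806818 std; redthick, yel, front-red [ 9.27145805  6.08092617  9.22032942 18.52544606]
```

```bash
cat > gap.py <<'E'
import cv2,numpy as np
from station import arm
from h import *
from scipy.spatial.transform import Rotation as Ro
s=arm.state();c=arm.calibration("wrist")
def TT(p,q):
    T=np.eye(4);T[:3,:3]=Ro.from_quat(q).as_matrix();T[:3,3]=p;return T
X=np.linalg.inv(TT(s["eef_pos"],s["tcp_rot"]))@c["cam_to_world"]
u=np.array([-np.sin(np.radians(16.3)),np.cos(np.radians(16.3))]);v=np.array([u[1],-u[0]])
K=c["camera_matrix"]
def proj(T,P):
    d=(P-T[:3,3])@T[:3,:3]; r=np.hypot(d[:,0],d[:,1]);th=np.arctan2(r,-d[:,2]);k=th/r*K[0,0];return np.c_[K[0,2]+d[:,0]*k,K[1,2]-d[:,1]*k].astype(np.float32)
def gap(im,T,u0,span,v0,v1,z=39.):
    us=np.arange(u0-span,u0+span,0.05);out=[];prof=[]
    for vv in np.arange(v0,v1,1.):
        P=np.c_[us[:,None]*u+vv*v,np.full(len(us),z)]
        q=proj(T,P); pr=cv2.remap(im.astype(np.float32),q[:,0].reshape(1,-1),q[:,1].reshape(1,-1),cv2.INTER_CUBIC)[0]
        R,G,B=pr.T; yel=(G>165)&(B<45)
        if not yel.any(): continue
        i=np.where(yel)[0][0]
        ks=[j for j in range(i,max(i-100,1),-1) if G[j]>=130>G[j-1]]
        if not ks: continue
        k=ks[0]; ms=[j for j in range(k,max(k-160,1),-1) if R[j]<160<=R[j-1] and G[j]<90]
        if not ms: continue
        out.append((us[k]-us[ms[0]],us[k],us[ms[0]]))
    o=np.array(out); return len(o),np.median(o,0),o[:,0].std()
E
python3 - <<'E'
from gap import *
I=lambda n:cv2.imread(n)[:,:,::-1]
q=lambda z,w:np.array([z,w,0,0])/np.hypot(z,w)
T1=TT([553.463,-45.918,221.285],q(.466333,.884609))@X
print("w1",gap(I("pics/w1.png"),T1,-190,15,618,680))
print("w11",gap(np.load("w11.npy"),c["cam_to_world"],-107,15,618,680))
T2=TT([549.5,-46,130.3],q(.466,.8848))@X
print("w2",gap(I("pics/w2.png"),T2,-190,15,618,680))
T10=TT([528.92,35.3,74.16],q(.444,.896))@X
print("w10",gap(I("pics/w10.png"),T10,-107,15,618,680))
E
```

```text
w1 (50, array([   3.7 , -188.45, -192.15]), np.float64(0.5199038372623566))
w11 (53, array([   3.1 , -104.55, -107.65]), np.float64(0.14823033465208482))
w2 (55, array([   4.45, -189.3 , -193.75]), np.float64(0.6735437305958684))
w10 (53, array([   3.3 , -103.8 , -107.05]), np.float64(0.312852151173865))
```

{"fn": "arm_command", "kwargs": {
  "gripper": [5,5,5,5],
  "slide": [
    [0.28,-0.16,3.1],
    [0,0,3],
    [0,0,3.0],
    [0,0,0]
  ],
  "rotation": [
    [0,0,0],
    [0,0,0],
    [0,0,0],
    [0,0,0]
  ]
}}

```text
clock: 18.38
eef_pos: [524.0, 35.1, 128.4]
tcp_rot: [0.467, 0.884, -0.002, -0.002]
ft_force: [-0.3, -0.1, 0.1]
grip_width: 50.0
```

```bash
python3 st.py
python3 - <<'E'
from gap import *
arm.snapshot("wrist")
c=arm.calibration("wrist"); s=arm.state(); im=arm.snapshot("wrist"); cv2.imwrite("pics/w12.png",im[:,:,::-1])
print(s["eef_pos"])
print("w12",gap(im,c["cam_to_world"],-107,15,618,680))
a=cv2.imread("pics/w2.png");b=im[:,:,::-1]
f=lambda t:cv2.resize(t[170:250,365:495],None,fx=5,fy=3.6,interpolation=cv2.INTER_CUBIC)
cv2.imwrite("pics/cmp2.png",np.vstack([f(a),f(b)]))
E
```

```text
pos [523.98  35.13 128.4 ] alongrod -116.92508595200378 across 511.97129906540766 wingang -55.70042730796243 screw~ 1.263625836374759 w 50.018975932819096 F [-0.34 -0.08  0.14] Frod 0.016957592847255853 Fx -0.3465731928887695 T [0.01 0.01 0.05] 18.375 q7 0.7034287555452817
[525.34181437  35.12576159 129.93310956]
w12 (54, array([   3.4, -104.1, -107.5]), np.float64(0.2940890004608028))
```

View pics/cmp2.png

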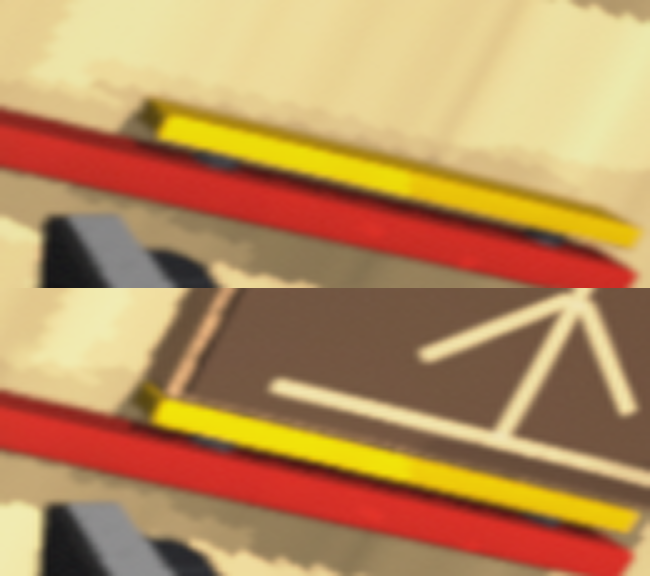

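Run:
```python
from gap import *
I=lambda n:cv2.imread(n)[:,:,::-1]
q=lambda z,w:np.array([z,w,0,0])/np.hypot(z,w)
T1=TT([553.463,-45.918,221.285],q(.466333,.884609))@X
T2=TT([549.5,-46,130.3],q(.466,.8848))@X
T11=np.load("w11c2.npy");T12=TT([525.34,35.126,129.93],q(.467,.884))@X
A=[("w1",I("pics/w1.png"),T1,-190),("w11",np.load("w11.npy"),T11,-107),("w2",I("pics/w2.png"),T2,-190),("w12",I("pics/w12.png"),T12,-107)]
for v0 in range(600,690,8):
    r=[]
    for n,im,T,u0 in A:
        try:
            g=gap(im,T,u0,15,v0,v0+8); r.append("%s %.2f(%d)"%(n,g[1][0],g[0]))
        except Exception as e: r.append(n+" -")
    print(v0,r)
```

```text
600 ['w1 3.80(8)', 'w11 3.05(8)', 'w2 4.33(8)', 'w12 3.30(8)']
608 ['w1 3.78(8)', 'w11 3.17(8)', 'w2 4.28(8)', 'w12 3.30(8)']
616 ['w1 3.70(8)', 'w11 3.10(8)', 'w2 4.28(8)', 'w12 3.30(8)']
624 ['w1 3.75(8)', 'w11 3.02(8)', 'w2 4.50(8)', 'w12 3.40(8)']
632 ['w1 3.70(8)', 'w11 3.02(8)', 'w2 4.45(8)', 'w12 3.47(8)']
640 ['w1 3.70(8)', 'w11 3.07(8)', 'w2 4.45(8)', 'w12 3.50(8)']
648 ['w1 4.00(8)', 'w11 3.22(8)', 'w2 4.68(8)', 'w12 3.45(8)']
656 ['w1 3.68(8)', 'w11 3.22(8)', 'w2 4.33(8)', 'w12 3.47(8)']
664 ['w1 2.40(4)', 'w11 2.95(7)', 'w2 3.30(8)', 'w12 3.02(8)']
672 ['w1 -', 'w11 -', 'w2 1.55(1)', 'w12 2.00(1)']
680 ['w1 -', 'w11 -', 'w2 -', 'w12 -']
688 ['w1 -', 'w11 -', 'w2 -', 'w12 -']
  return _methods._mean(a, axis=axis, dtype=dtype,
  ret = ret.dtype.type(ret / rcount)
```

{"fn": "arm_command", "kwargs": {
  "gripper": [5,5,5,5,5,5],
  "slide": [
    [-0.18,0.28,0],
    [0,0,1.5],
    [0,0,1.5],
    [0,0,1.5],
    [0,0,1.1],
    [0,0,0]
  ],
  "rotation": [
    [0,0,-3],
    [0,0,0],
    [0,0,0],
    [0,0,0],
    [0,0,0],
    [0,0,0]
  ]
}}

```text
clock: 19.23
eef_pos: [528.7, 35.4, 73.6]
tcp_rot: [0.444, 0.896, -0.001, -0.001]
ft_force: [0.0, -0.5, -0.7]
grip_width: 50.4
```

```bash
python3 st.py
python3 - <<'E'
from station import arm
import cv2,numpy as np
im=arm.snapshot("wrist"); cv2.imwrite("pics/w13.png",cv2.resize(im[150:350,220:420,::-1],None,fx=3,fy=3,interpolation=cv2.INTER_CUBIC))
E
python3 st.py
```

```text
pos [528.71  35.41  73.6 ] alongrod -118.01870285216555 across 516.5872527931351 wingang -52.70399404106149 screw~ 1.2113282100510476 w 50.356936571359334 F [ 0.01 -0.47 -0.74] Frod -0.4507930452449551 Fx -0.11993445193007568 T [ 0.07  0.03 -0.02] 19.225 q7 0.7904113147606004
pos [529.28  35.43  74.27] alongrod -118.15450017014815 across 517.1387275787109 wingang -52.70452477212736 screw~ 1.2113374730555897 w 50.236224458281654 F [ 0.71  0.52 -0.23] Frod 0.2965358488953771 Fx 0.8283112512307382 T [-0.02  0.05  0.06] 19.275 q7 0.7903127203992394
```

View pics/w13.png

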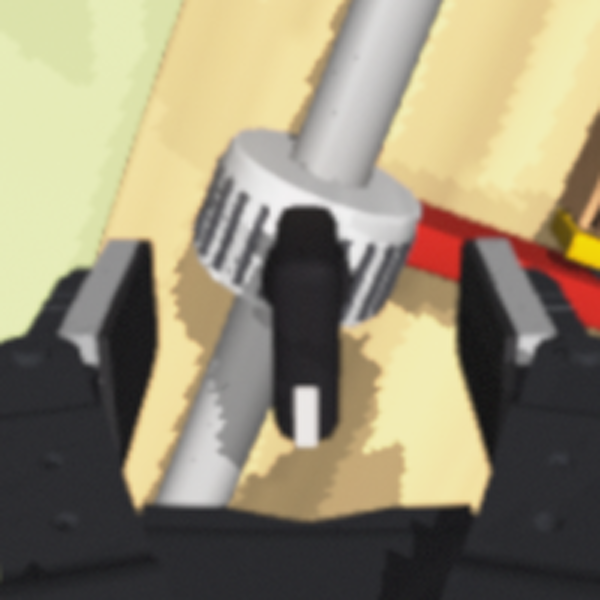

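{"fn": "arm_command", "kwargs": {
  "gripper": [2.5,1,0.5,0.5,0.5,0.5],
  "slide": [
    [0,0,0],
    [0,0,0],
    [0,0,0],
    [0,0,0],
    [0,0,0],
    [0,0,0]
  ],
  "rotation": [
    [0,0,0],
    [0,0,0],
    [0,0,0],
    [0,0,0],
    [0,0,0],
    [0,0,0]
  ],
  "squeeze": 20
}}

```text
clock: 20.02
eef_pos: [529.2, 35.0, 75.2]
tcp_rot: [0.444, 0.896, -0.0, -0.0]
ft_force: [-3.5, -1.3, 4.7]
grip_width: 9.5
```

```bash
python3 st.py
```

```text
pos [529.17  35.04  75.18] alongrod -118.50419829848164 across 516.9158098918805 wingang -52.715145297166444 screw~ 1.2115228361858121 w 9.510366857607275 F [-3.46 -1.35  4.74] Frod -0.29535948330412026 Fx -3.7054703498313417 T [-0.26  0.57  0.05] 20.025 q7 0.7904567226878544
```

{"fn": "arm_command", "kwargs": {
  "gripper": [0.5,0.5,0.5,0.5,0.5,0.5,0.5,0.5,0.5,0.5],
  "slide": [
    [0,0,0],
    [0,0,0],
    [0,0,0],
    [0,0,0],
    [0,0,0],
    [0,0,0],
    [0,0,0],
    [0,0,0],
    [0,0,0],
    [0,0,0]
  ],
  "rotation": [
    [0,0,0],
    [0,0,-8],
    [0,0,-8],
    [0,0,-9],
    [0,0,-9],
    [0,0,-9],
    [0,0,-9],
    [0,0,-10],
    [0,0,-10],
    [0,0,0]
  ],
  "squeeze": 60
}}

```text
clock: 21.28
eef_pos: [529.4, 35.6, 75.1]
tcp_rot: [-0.167, 0.986, 0.0, 0.0]
ft_force: [-1.8, 0.8, 6.1]
grip_width: 8.5
```

```bash
python3 st.py
```

```text
pos [529.44  35.61  75.13] alongrod -118.03569323105917 across 517.3370573794742 wingang 19.213376402287793 screw~ -0.043866693561851536 w 8.52179885506043 F [-1.78  0.82  6.11] Frod 1.298284457312337 Fx -1.4684993007367388 T [0.01 0.6  0.09] 21.275 q7 1.7671554364142072
```

{"fn": "arm_command", "kwargs": {
  "gripper": [0.5,0.5,0.5,0.5,0.5,0.5,0.5],
  "slide": [
    [0,0.05,0.05],
    [0,0.05,0],
    [0,0.05,0],
    [0,0.05,0],
    [0,0.05,0],
    [0,0.05,0],
    [0,0,0]
  ],
  "rotation": [
    [0,0,0],
    [0,0,0],
    [0,0,0],
    [0,0,0],
    [0,0,0],
    [0,0,0],
    [0,0,0]
  ]
}}

```text
clock: 22.15
eef_pos: [529.4, 35.8, 75.1]
tcp_rot: [-0.165, 0.986, -0.001, 0.001]
ft_force: [-1.1, -6.6, 9.5]
grip_width: 8.5
```

```bash
python3 st.py
```

```text
pos [529.37  35.84  75.09] alongrod -117.79035670046467 across 517.3395157128303 wingang 18.9559769771094 screw~ -0.03937422609974781 w 8.543881281998514 F [-1.09 -6.57  9.52] Frod -5.977894482996822 Fx -2.93516258012714 T [-1.27  0.37  0.05] 22.15 q7 1.7594456880774627
```

{"fn": "arm_command", "kwargs": {
  "gripper": [0.5,0.5,0.5,0.5,0.5,0.5],
  "slide": [
    [0,0.05,-0.1],
    [0,0.05,-0.05],
    [0,0.05,0],
    [0,0.05,0],
    [0,0.0,0],
    [0,0,0]
  ],
  "rotation": [
    [0,0,0],
    [0,0,0],
    [0,0,0],
    [0,0,0],
    [0,0,0],
    [0,0,0]
  ]
}}

```text
clock: 22.9
eef_pos: [529.2, 36.2, 75.3]
tcp_rot: [-0.164, 0.986, -0.002, 0.001]
ft_force: [5.1, -9.3, -7.6]
grip_width: 8.9
```

```bash
python3 st.py
```

```text
pos [529.23  36.19  75.27] alongrod -117.41165362159354 across 517.3058075891076 wingang 18.895640784619133 screw~ -0.038321160882675544 w 8.932136404885691 F [ 5.06 -9.35 -7.58] Frod -10.404699347157164 Fx 2.159390853950011 T [-1.93 -1.04  0.03] 22.9 q7 1.7557193715059771
```

{"fn": "arm_command", "kwargs": {
  "gripper": [0.5,0.5,0.5,0.5],
  "slide": [
    [0,0.05,0],
    [0,0.05,0],
    [0,0,0],
    [0,0,0]
  ],
  "rotation": [
    [0,0,0],
    [0,0,0],
    [0,0,0],
    [0,0,0]
  ]
}}

```text
clock: 23.4
eef_pos: [529.1, 36.5, 75.3]
tcp_rot: [-0.164, 0.986, -0.003, 0.001]
ft_force: [6.5, -11.3, -9.4]
grip_width: 9.2
```

```bash
python3 st.py
```

```text
pos [529.1   36.47  75.27] alongrod -117.11399386967643 across 517.2620983012475 wingang 18.86686533834518 screw~ -0.037818934601464314 w 9.243185615036433 F [  6.48 -11.25  -9.36] Frod -12.639395636239355 Fx 2.9742187822914214 T [-2.27 -1.16  0.07] 23.4 q7 1.7538787367650572
```

{"fn": "arm_command", "kwargs": {
  "gripper": [0.5,0.5,0.5,0.5,0.5],
  "slide": [
    [0,0.05,0.06],
    [0,0.05,0],
    [0,0.05,0],
    [0,0.0,0],
    [0,0,0]
  ],
  "rotation": [
    [0,0,0],
    [0,0,0],
    [0,0,0],
    [0,0,0],
    [0,0,0]
  ]
}}

```text
clock: 24.02
eef_pos: [529.0, 36.7, 75.2]
tcp_rot: [-0.163, 0.987, -0.003, 0.001]
ft_force: [5.6, -13.5, -4.3]
grip_width: 8.7
```

```bash
python3 st.py
```

```text
pos [529.05  36.73  75.21] alongrod -116.84861933144384 across 517.2870552303431 wingang 18.813362799647166 screw~ -0.03688513914300832 w 8.716582476879413 F [  5.62 -13.55  -4.35] Frod -14.59017514557083 Fx 1.4898906393415985 T [-2.85 -1.05  0.03] 24.025 q7 1.7511166385475936
```

{"fn": "arm_command", "kwargs": {
  "gripper": [0.5,0.5,0.5,0.5,0.5],
  "slide": [
    [0,0.05,0.03],
    [0,0.05,0],
    [0,0.05,0],
    [0,0.0,0],
    [0,0,0]
  ],
  "rotation": [
    [0,0,0],
    [0,0,0],
    [0,0,0],
    [0,0,0],
    [0,0,0]
  ]
}}

```text
clock: 24.65
eef_pos: [528.9, 37.1, 75.2]
tcp_rot: [-0.163, 0.987, -0.004, 0.002]
ft_force: [5.6, -17.1, -1.2]
grip_width: 9.0
```

```bash
python3 st.py
```

```text
pos [528.94  37.05  75.2 ] alongrod -116.50790609253733 across 517.2827783568796 wingang 18.76268591575993 screw~ -0.03600066066452521 w 9.033741003359967 F [  5.63 -17.14  -1.25] Frod -18.030835316870323 Fx 0.4705509004556631 T [-3.32 -1.02  0.09] 24.65 q7 1.7483294352184209
```

{"fn": "arm_command", "kwargs": {
  "gripper": [0.5,0.5,0.5,0.5,0.5,0.5,0.5,0.5,0.5,0.5],
  "slide": [
    [0,0,0],
    [0,0,0],
    [0,0,0],
    [0,0,0],
    [0,0,0],
    [0,0,0],
    [0,0,0],
    [0,0,0],
    [0,0,0],
    [0,0,0]
  ],
  "rotation": [
    [0,0,7],
    [0,0,8],
    [0,0,8],
    [0,0,8],
    [0,0,9],
    [0,0,9],
    [0,0,9],
    [0,0,9],
    [0,0,4],
    [0,0,0]
  ]
}}

```text
clock: 25.9
eef_pos: [528.8, 36.2, 75.4]
tcp_rot: [0.441, 0.898, -0.003, 0.004]
ft_force: [3.5, -18.6, -1.4]
grip_width: 8.6
```

```bash
python3 st.py
```

```text
pos [528.8   36.21  75.35] alongrod -117.27779154165087 across 516.9016789661587 wingang -52.313922648334355 screw~ 1.2045201799301193 w 8.626551196747789 F [  3.55 -18.56  -1.36] Frod -18.79195351102737 Fx -1.934902047800982 T [-3.83 -0.86  0.01] 25.9 q7 0.7827362114269977
```

{"fn": "arm_command", "kwargs": {
  "gripper": [0.5,0.5,0.5,0.5,0.5],
  "slide": [
    [-0.23,-0.09,0],
    [-0.23,-0.09,0],
    [-0.23,-0.09,0],
    [0,0,0],
    [0,0,0]
  ],
  "rotation": [
    [0,0,0],
    [0,0,0],
    [0,0,0],
    [0,0,0],
    [0,0,0]
  ]
}}

```text
clock: 26.52
eef_pos: [529.0, 35.6, 75.3]
tcp_rot: [0.438, 0.899, -0.0, 0.001]
ft_force: [-1.2, -4.8, 4.8]
grip_width: 8.8
```

```bash
python3 st.py
```

```text
pos [529.02  35.58  75.28] alongrod -117.94020935759929 across 516.9353118704323 wingang -51.95953281058303 screw~ 1.1983349104257501 w 8.816360519555666 F [-1.15 -4.79  4.82] Frod -4.2591523146741395 Fx -2.4800874015899947 T [-0.88  0.33 -0.01] 26.525 q7 0.7971140181812161
```

{"fn": "arm_command", "kwargs": {
  "gripper": [0.5,0.5,2,4.5,5,5],
  "slide": [
    [-0.14,-0.06,-0.05],
    [0,0,0],
    [0,0,0],
    [0,0,0],
    [0,0,0],
    [0,0,0]
  ],
  "rotation": [
    [0,0,0],
    [0,0,0],
    [0,0,0],
    [0,0,0],
    [0,0,0],
    [0,0,0]
  ]
}}

```text
clock: 27.28
eef_pos: [529.2, 35.6, 75.3]
tcp_rot: [0.436, 0.9, 0.0, 0.0]
ft_force: [-0.3, -0.3, 0.2]
grip_width: 50.1
```

```bash
python3 st.py
```

```text
pos [529.2   35.64  75.34] alongrod -117.93914353457362 across 517.1230395654283 wingang -51.68789164521499 screw~ 1.1935938777061235 w 50.096596277589356 F [-0.32 -0.34  0.16] Frod -0.23414262688772386 Fx -0.4087019599925207 T [-0.03  0.    0.05] 27.275 q7 0.8023029081035891
```

{"fn": "arm_command", "kwargs": {
  "gripper": [5,5,5,5,5,5],
  "slide": [
    [0,0,-1.5],
    [0,0,-2.0],
    [0,0,-2.0],
    [0.2,-0.34,0],
    [0,0,0],
    [0,0,0]
  ],
  "rotation": [
    [0,0,0],
    [0,0,0],
    [0,0,0],
    [0,0,4],
    [0,0,0],
    [0,0,0]
  ]
}}

```text
clock: 28.02
eef_pos: [525.3, 35.0, 130.6]
tcp_rot: [0.467, 0.885, 0.0, 0.0]
ft_force: [0.6, -0.8, -0.5]
grip_width: 49.7
```

```bash
python3 st.py
python3 - <<'E'
from gap import *
c=arm.calibration("wrist"); im=arm.snapshot("wrist"); cv2.imwrite("pics/w14.png",im[:,:,::-1])
T=c["cam_to_world"]
q=lambda z,w:np.array([z,w,0,0])/np.hypot(z,w)
T12=TT([525.34,35.126,129.93],q(.467,.884))@X
o=cv2.imread("pics/w12.png")[:,:,::-1]
for v0 in range(600,664,8):print(v0,gap(im,T,-106,15,v0,v0+8)[1],gap(o,T12,-107,15,v0,v0+8)[1])
E
```

```text
pos [525.34  35.04 130.6 ] alongrod -117.39510221517394 across 513.2498725369053 wingang -55.61730801965393 screw~ 1.2621751311218614 w 49.69469739869859 F [ 0.56 -0.82 -0.45] Frod -0.9447885391924727 Fx 0.30099944280808044 T [ 0.06 -0.01  0.  ] 28.025 q7 0.7050533464618758
600 [   3.  -104.1 -107.1] [   3.325 -104.3   -107.65 ]
608 [   2.9  -104.15 -107.1 ] [   3.275 -104.3   -107.6  ]
616 [   2.875 -104.25  -107.125] [   3.3 -104.3 -107.6]
624 [   3.1   -103.925 -107.025] [   3.4  -104.15 -107.55]
632 [   3.05  -104.    -107.075] [   3.475 -104.1   -107.575]
640 [   3.15  -103.875 -107.075] [   3.5   -104.075 -107.55 ]
648 [   3.05 -103.9  -107.  ] [   3.45  -104.125 -107.55 ]
656 [   3.05  -103.925 -106.975] [   3.5  -104.05 -107.5 ]
```

View pics/w14.png

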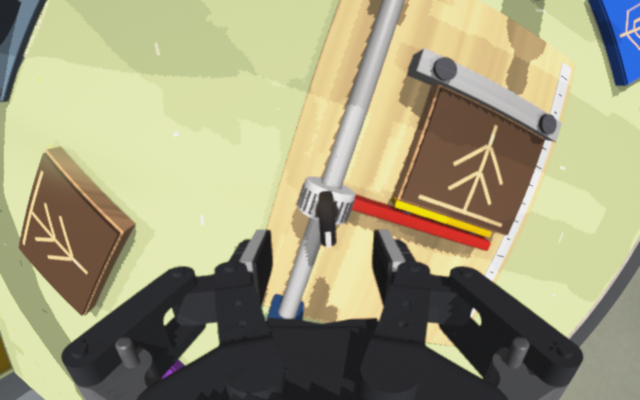

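{"fn": "arm_command", "kwargs": {
  "gripper": [5,5,5,5,5],
  "slide": [
    [0,0,-3],
    [0,0,-4],
    [0,0,-3],
    [0,0,0],
    [0,0,0]
  ],
  "rotation": [
    [0,0,0],
    [0,0,0],
    [0,0,0],
    [0,0,0],
    [0,0,0]
  ]
}}

```text
clock: 28.7
eef_pos: [524.7, 35.0, 229.6]
tcp_rot: [0.467, 0.884, -0.0, -0.0]
ft_force: [-0.4, -1.1, -0.9]
grip_width: 49.9
```

```bash
python3 st.py
python3 - <<'E'
from gap import *
c=arm.calibration("wrist"); im=arm.snapshot("wrist"); cv2.imwrite("pics/w15.png",cv2.resize(im[50:230,280:540,::-1],None,fx=3,fy=3,interpolation=cv2.INTER_CUBIC))
print(gap(im,c["cam_to_world"],-106,15,600,660))
E
```

```text
pos [524.69  34.98 229.59] alongrod -117.26605294789651 across 512.613053702126 wingang -55.66729721761955 screw~ 1.2630476072167927 w 49.93584333794518 F [-0.38 -1.13 -0.93] Frod -0.9681082002597201 Fx -0.6883646502166141 T [-0.01 -0.06 -0.  ] 28.7 q7 0.6292312259701183
(60, array([   2.8 , -104.35, -107.15]), np.float64(0.10218107565601879))
```

View pics/w15.png

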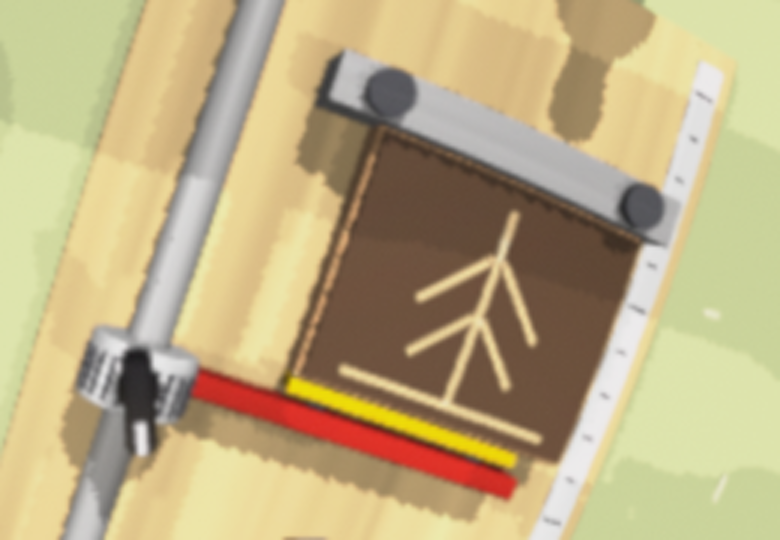

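The block sits flush and square against the fence, the pad is flush on the block, and the wing is turned to tight. I'm handing the job in.

Run:
```python
from station import arm
print(arm.sign_off())
```

```text
the job is handed in; nothing more can be done
None
```

The wooden block is pinched square against the steel fence, with an estimated force of about 10 N. The job took about 29 s of the 53 s allowed.

**What I did:** I loosened the screw, slid the collar about 85 mm by its wing until the block met the fence, pressed, and tightened to about 1.2 rad. The first tightening lost some of the squeeze: pictures suggested only 5 to 8 N was left. I loosened the screw again, pressed to about 18 N at the wrist (roughly 12.5 N on the pad after about 5.4 N of drag), and retightened to about 1.2 rad. I then backed off to near zero load, let go and lifted clear.

**Last checks:**
- **Seating:** the last wrist picture shows the block flush on the fence, the pad flush on the block, and the wing in the tight position. The robot was touching nothing.
- **Squeeze:** the two pictures of the pad's compression disagree. The near view gives 1.4 mm, about 11 N, and the far view gives 1.0 to 1.1 mm, about 8.5 N. The 10 N figure is an average of these, not a direct reading.
- **Limits:** my pad estimate never passed about 13 N, against the 20 N limit. The wrist force I read at the end of each move never passed about 20 N.
- **Left alone:** I did not touch the block, and I stayed clear of the glue bottle, ink roller and ink tin. I did not photograph those three again at the end.

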